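# Nut driver from under the service tote's tray

## Task

The coin meter needs its nut driver, which lies on the floor of the grey service tote, crowded by the spray can and the roll-on bottle and with its shank under the black lift-out tray. Clear the can, the bottle and the tray on to the rubber mat, then take out the nut driver and lay it in the steel parts dish; then put the tray back squarely on its shelves in the tote and stand the can and the bottle each just where it stood before. Keep the can and bottle upright and the tray level with its tin of washers in it, and leave the water bottle and the tube of grease alone.

Things in the scene. Friction and masses are not known exactly. Their poses are not given: they have to be found in the camera images.
- nut_driver: nut driver, 179 mm long, lying along its own y: orange fluted handle, 25 mm in diameter, from 4 to 90 mm along +y; thin steel shank, 6 mm, over the -y half. Origin: underside at half length; it balances in the handle, about 40 mm along +y, axis 12.5 mm up. Round: it can roll. At the start on the tote's floor, handle towards the tote's +x end, shank under the tray
- spray_can: aerosol can with a tall green cap, round, 48 to 52 mm in diameter, 171 mm tall, about 0.21 kg, standing in the deep bay of the tote, to one side of the nut driver's handle (either side). Origin: centre of its underside; z up
- rollon: small roll-on bottle, dark with a tan cap, 36 mm (x) by 42 mm (y), 106 mm tall, about 0.08 kg, straight-sided, standing in the deep bay on the other side of the nut driver's handle. Origin: centre of its underside; z up; at the start its x lies along the tote's x within 0.45 rad
- tray: black lift-out tray, 124 (x) by 142 (y) by 28 mm deep, about 0.25 kg. Along x over its middle runs a grey carrying bar, 118 mm long, 12 wide (y), 14 high, centre 63 mm above the underside, free below down to a 27 mm divider. -y half: a fixed white spool, 44 mm high; +y half: the loose tin. Origin: centre of underside. At the start level on the tote's shelves, frame parallel to the tote's
- washer_tin: flat round tin of hose washers, 62 mm in diameter, 24 mm tall, loose in the +y half of the tray, where it rides along with the tray. Origin: centre of its underside
- tote: open grey steel tote, fixed, 280 (x) by 168 (y) mm, rim 71 mm high, walls 4, floor 5 mm thick. Tray shelves on both long walls: 20 mm wide, x = -136 to +14 mm, tops 38 mm above the underside; the tray seats centred at x = -64, y = 0 (9 mm free at each side, 10 to the end wall). The +x end is a deep bay without shelves. Origin: centre of underside; -x end faces the robot
- mat: black ribbed rubber mat lying on the deck, fixed, 190 mm (x) by 240 mm (y), 3 mm thick; to the left or to the right of the tote. Origin: centre of its underside; big enough for the tray at one end of its length and the can and bottle beside it
- dish: shallow steel parts dish, open on top, fixed: outer 236 mm (x) by 126 mm (y), 18 mm high (rim to 20 mm), walls and floor 3 mm; on the other side of the tote from the mat. Origin: centre of its underside; x is its length
- water_bottle: clear water bottle, 65 mm in diameter, 207 mm tall, standing behind the tote; a bystander. Origin: centre of its underside
- grease_tube: white tube of grease lying flat, 45 by 146 mm, 30 mm high, at the left rear; a bystander. Origin: centre of its underside

How it is judged (in metres and radians):
On the way, in this order (a step that is already met when the one before it is completed fails the run):
1. the spray can, the roll-on bottle and the tray all rest on the rubber mat at the same time (x of spray_can in the frame of mat between -0.095 and 0.095 m and y of spray_can in the frame of mat between -0.12 and 0.12 m and height (world z) of each of spray_can, rollon, tray below 0.012 m and angle between each of spray_can, rollon, tray's own z axis and vertical below 0.12 rad and x of rollon in the frame of mat between -0.095 and 0.095 m and y of rollon in the frame of mat between -0.12 and 0.12 m and x of tray in the frame of mat between -0.095 and 0.095 m and y of tray in the frame of mat between -0.12 and 0.12 m), for 0.2 s.
2. the nut driver lies in the parts dish (x of nut_driver in the frame of dish between -0.045 and 0.045 m and y of nut_driver in the frame of dish between -0.062 and 0.062 m and z of nut_driver in the frame of dish below 0.032 m and angle between nut_driver's own y axis and vertical between 1.47 and 1.67 rad), for 0.2 s.
At the end, for the whole second after the job is handed in: Nut driver flat in the dish; tray level (0.05 rad) on both shelves, within 14 mm along, 12 mm across and 0.15 rad of its seat, tin in its half; can and bottle upright (0.1 rad), each within 15 mm of where it stood at the start; all released and at rest (all of step 2 and x of tray in the frame of tote between -0.078 and -0.05 m and y of tray in the frame of tote between -0.012 and 0.012 m and z of tray in the frame of tote between 0.034 and 0.043 m and angle between tray's own z axis and vertical below 0.05 rad and angle between the x axis of tray and the x axis of tote, either way round below 0.15 rad and x of washer_tin in the frame of tray between -0.035 and 0.035 m and y of washer_tin in the frame of tray between 0.016 and 0.056 m and z of washer_tin in the frame of tray below 0.01 m and distance of each of spray_can, rollon from where it was at the start of the episode below 0.015 m and angle between each of spray_can, rollon's own z axis and vertical below 0.1 rad and linear speed of each of spray_can, rollon, tray, nut_driver, washer_tin below 0.02 m/s); the robot touches nothing.
It fails at once if the can or the bottle is tipped over, or the tray tilted by more than 0.5 rad (angle between any of spray_can, rollon's own z axis and vertical above 0.6 rad or angle between tray's own z axis and vertical above 0.5 rad).
It fails at once if the tin of washers is spilled from the tray (horizontal distance between washer_tin and tray above 0.1 m).
It fails at once if the water bottle or the grease tube is moved by more than 30 mm (distance of any of water_bottle, grease_tube from where it was at the start of the episode above 0.03 m).
It also fails if it takes over 144 s, if anything falls off the work surface, if the arm or the gripper's body presses on something with over 40 N, if the wrist force passes 120 N, or if a joint passes its speed limit or range.

## Robot

A 6-joint arm with a two-finger parallel gripper is mounted at the origin on a cart in front of the work surface, level with it; the furniture and walls round the work are solid. World frame = base frame: x ahead of the robot, y to its left, z up, the work surface at z = 0. Lengths are in m, angles in degrees, forces in N, time in s.
With the tool pointing down it reaches from about 0.3 to 0.75 m from the base axis. Payload 8.5 kg.
Tool frame: the origin (TCP) lies at the very end of the fingers, on their centre line; the grasp point (between the pads) lies 19 mm behind it; z points along the fingers, y is the direction in which the jaws open and shut (so a half turn about z gives the same grasp; the last joint's range is limited). The gripper opens to 85 mm and grips with 20 to 120 N. Pads are 22 mm wide; open, the fingers measure 114 mm over their backs; the gripper's body (76 mm by 85 mm) begins 54 mm behind the grasp point. The pads swing forward as they close: fully open they stand 13 mm farther back than shut.
Start: joints at [55.56, 21.807, 74.336, -0, 83.858, -12.336], TCP at [0.207, 0.51, 0.231] pointing down, gripper open.
Joint ranges: [-178.18, 178.18], [-50.72, 133.34], [12.68, 142.11], [-81.47, 261.47], [9.98, 163.14], [-165.26, 165.26]. Speed limits (degrees/s): [136.94, 136.94, 180, 180, 180, 180].

## Interface

Orientations are given as a 3x3 rotation matrix whose columns are the frame's x, y, z axes.
In Python, from rig import env, vision, close_job, spotter gives the robot as it stands. The module is installed in compiled form; this text tells all that it offers.
- The arm moves only by the tool jog_arm, never from a script. Its argument "plan" is a list that holds one entry, the list of rows, each a list of 6 numbers: the shift along the tool's x, y, z in units of 40 mm (1.0 is 40 mm), then the turn, a rotation vector about the tool's x, y, z in units of 0.15 rad (1.0 is 0.15 rad). A call has 1 to 10 rows; each row shifts and turns the commanded pose from where the row before left it, along the tool's axes as they then stand; what a row does not reach is not made up. A row lasts 1/10 s, in which the tool goes at most 50 mm and 8.59 degrees, less where a joint would pass 70% of its speed; a pose out of reach is approached as far as the arm can. A call with a number of a shift or a turn outside -1 to 1 is refused whole. A call with a gripper value outside its range is refused whole. "grip" is the opening, from -1 (shut) to 1 (fully open), set as the call begins (left out, the last holds). The fingers move at their own pace and stop on an object; "squeeze" is the grip in N (left out, the last holds). Time passes only in rows, so rows that do not move let the fingers close. It gives the time, the measured TCP pose, the force and the opening at its end, in the units of the state.
- env.observe(): the state, without advancing time (a new reading comes with each control period).
- vision.get_image(name): name is "side" or "top"; returns (picture, depth): 480x640x3 uint8, red, green, blue; 480x640 float32, m along the optical axis (not along the pixel's ray), 0 where there is no reading.
- vision.camera_info(name): a dict with "fx", "fy", "cx", "cy" (pixels), "rvec" (rotation vector, rad) and "tvec" (3), from world to camera coordinates, as OpenCV has them. Camera axes: x right, y down, z forward; pixel columns grow to the right and rows downward; lengths in m; the calibration is good to about 2 mm. A picture is of the moment at which its call begins. camera_info takes no time and is no camera call.
- close_job(): hands the job in, once; it reports no verdict.
Trained networks look in the newest picture that a camera, given by its name, has taken for a name from the list of things; names that differ only in an ending like _2 or _b are one class to them, and where a whole thing is asked for, a point or a joint stands for the part that bears it (a point fixed in the world has none). Each returns a list of dicts, best first, with "score" (0 to 1); they miss things now and then, are a little off and sometimes report something else, mostly with a low value. They report only what shows in the picture. A call takes as long as a camera call.
- spotter.trace(camera, query): "pixels" (480x640 bool, what is visible of it) and "rect" ([left, top, right, bottom] in pixels, round what is visible of it).
The state is a dict: "time_s": time; "q": joint angles; "qvel": joint speeds; "joint_efforts": joint torques, N m; "position": TCP position; "tool_rot": TCP orientation; "ft_force": force on the tool from outside, world axes, zero at the start; "wrist_torque": the same for the moment, N m; "grip_width": finger opening in m.
Only numpy, scipy, OpenCV 4.12 (cv2) and the standard library are available. Lean on these libraries where they do the work, as an engineer would, in place of code of your own. Each camera call takes 0.05 s, during which the arm holds its last target.

## Working session

There is one attempt and no reset: what is moved stays moved. The work goes in short steps, Python scripts to look and compute and a tool call to move; the robot and the scene stay as the last step left them, time stands still between calls to the robot, and variables do not carry over. Pictures are saved under pics/ and viewed, and the job is handed in when it is done.

Besides the shell and the picture viewer there is one more tool, called by a JSON object that holds its "fn" and its "kwargs", one argument or row to a line. jog_arm: Moves the arm, as the interface text tells. Its arguments: {"type":"object","properties":{"plan":{"type":"array"},"grip":{"type":"number"},"squeeze":{"type":"number"}},"required":["plan"]}

```bash
ls; mkdir -p pics
cat > h.py <<'E'
import numpy as np, cv2
from rig import env, vision, close_job, spotter
def cam(n):
    c=vision.camera_info(n); R,_=cv2.Rodrigues(np.array(c['rvec'],float)); return c,R,np.array(c['tvec'],float)
def pts(n,depth,mask=None):
    c,R,t=cam(n); v,u=np.nonzero((depth>0) if mask is None else (mask&(depth>0)))
    d=depth[v,u]; P=np.stack([(u-c['cx'])/c['fx']*d,(v-c['cy'])/c['fy']*d,d],1)
    return (P-t)@R, u, v
def save(n,img): cv2.imwrite('pics/'+n+'.png',img[:,:,::-1])
E
python3 - <<'E'
from h import *
s=env.observe(); print({k:np.round(v,3).tolist() for k,v in s.items()})
for n in ['top','side']:
    im,d=vision.get_image(n); save(n+'0',im); np.save(n+'0d.npy',d)
    c,R,t=cam(n); print(n,c['fx'],'campos',-R.T@t,'axes',R.round(2).tolist())
E
```

```text
pics
{'time_s': 0.0, 'q': [55.561, 21.842, 74.386, -0.001, 83.859, -12.336], 'qvel': [-0.011, -0.003, -0.026, 0.0, 0.025, -0.131], 'joint_efforts': [-0.0, -44.845, -23.128, -0.0, 0.005, -0.0], 'position': [0.207, 0.509, 0.231], 'tool_rot': [[-0.927, 0.376, -0.001], [0.376, 0.927, -0.001], [0.0, -0.001, -1.0]], 'ft_force': [0.84, 1.035, 0.4], 'wrist_torque': [0.017, -0.051, 0.025], 'grip_width': 0.085}
top 595.131476261439 campos [0.41839017 0.07768314 1.37907365] axes [[0.0, -1.0, -0.02], [-0.98, 0.0, -0.17], [0.17, 0.02, -0.98]]
side 593.3421690674131 campos [0.20179426 1.22229862 1.0979164 ] axes [[-0.93, -0.37, 0.02], [-0.25, 0.6, -0.76], [0.27, -0.71, -0.65]]
```

View pics/top0.png

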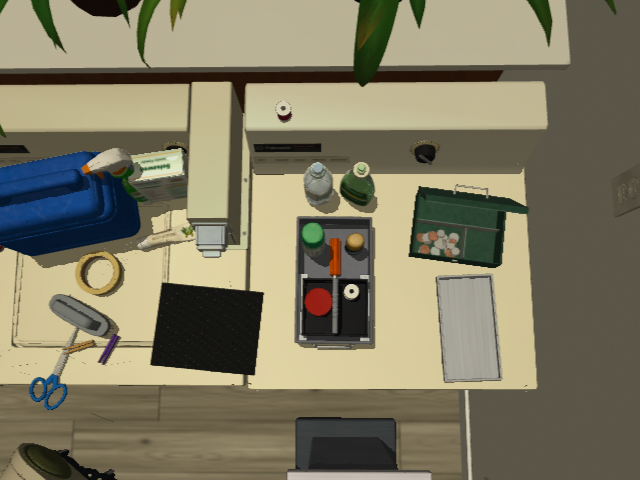

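View pics/side0.png

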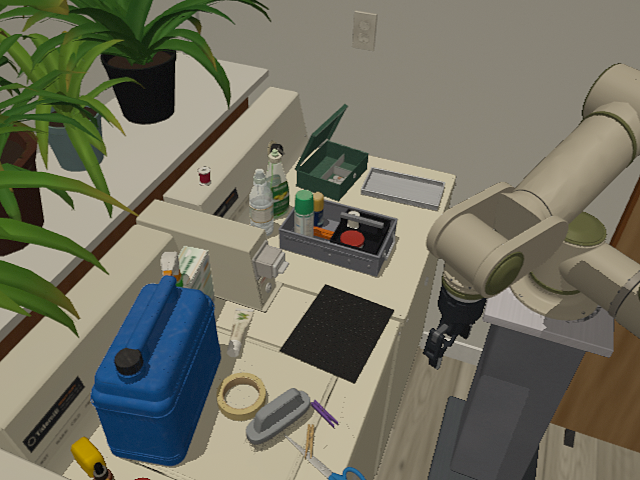

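```bash
cat > m.py <<'E'
from h import *
import sys
res={}
for n in ['top','side']:
    im,d=vision.get_image(n)
    if n=='top':
        c,R,t=cam(n); s=env.observe(); 
        p=R@s['position']+t; print('tcp px',p[:2]/p[2]*c['fx']+[c['cx'],c['cy']],p[2])
    for q in ['spray_can','rollon','tray','washer_tin','nut_driver','tote','mat','dish','water_bottle','grease_tube']:
        r=spotter.trace(n,q)
        if not r: print(n,q,'none'); continue
        r=r[0]; P,u,v=pts(n,d,r['pixels'])
        if len(P)==0: print(n,q,'nopts');continue
        np.save(f'P_{n}_{q}.npy',P)
        zt=np.percentile(P[:,2],97)
        T=P[P[:,2]>zt-0.006]
        print(n,q,round(r['score'],2),r['rect'],'z',np.percentile(P[:,2],[2,50,98]).round(3),'med',np.median(P,0).round(4),'top mid',((T[:,:2].min(0)+T[:,:2].max(0))/2).round(4),(np.ptp(T[:,:2],axis=0)).round(3))
        (cx,cy),(w,h),a=cv2.minAreaRect(P[:,:2].astype(np.float32)); print('    rect',round(cx,4),round(cy,4),round(w,4),round(h,4),round(a,2))
E
python3 m.py
```

```text
tcp px [ 90.54205849 464.70140029] 1.1023329672421607
top spray_can 0.93 [301.4, 221.2, 324.2, 260.5] z [0.009 0.172 0.181] med [0.6432 0.1004 0.1723] top mid [0.6534 0.1004] [0.046 0.045]
    rect 0.653 0.1013 0.0484 0.0503 25.08
top rollon 0.8 [344.7, 235.8, 367.8, 255.0] z [0.005 0.105 0.114] med [0.6459 0.0107 0.1051] top mid [0.652  0.0085] [0.029 0.035]
    rect 0.6621 0.0066 0.0423 0.0561 71.41
top tray 0.97 [301.7, 281.4, 370.9, 336.1] z [0.035 0.042 0.109] med [0.5018 0.042  0.0424] top mid [0.509  0.0537] [0.115 0.011]
    rect 0.5102 0.0547 0.1431 0.1261 88.79
top washer_tin 0.9 [304.1, 287.5, 331.4, 316.0] z [0.059 0.065 0.07 ] med [0.5222 0.0892 0.0645] top mid [0.5213 0.0892] [0.059 0.057]
    rect 0.5218 0.0892 0.0575 0.0604 89.55
top nut_driver 0.86 [329.1, 238.4, 342.9, 276.9] z [0.017 0.027 0.034] med [0.6258 0.0526 0.0269] top mid [0.6283 0.0527] [0.083 0.023]
    rect 0.6263 0.0513 0.0259 0.0909 89.8
top tote 0.85 [292.7, 217.3, 371.2, 350.3] z [-0.003  0.009  0.075] med [0.6113 0.0511 0.0094] top mid [0.5723 0.0558] [0.283 0.172]
    rect 0.5759 0.0548 0.1828 0.3
[... 1805 characters left out ...]
.7, 285.8, 395.5, 381.8] z [-0.003  0.002  0.007] med [0.4621 0.3576 0.0022] top mid [0.4648 0.3473] [0.207 0.257]
    rect 0.4667 0.3428 0.251 0.196 84.86
side dish 0.57 [361.2, 164.6, 446.9, 211.6] z [-0.004  0.003  0.021] med [ 0.4685 -0.2551  0.0034] top mid [ 0.4678 -0.2468] [0.24  0.144]
    rect 0.4716 -0.261 0.2445 0.1678 2.59
side water_bottle 0.64 [247.6, 167.6, 271.1, 235.3] z [0.018 0.112 0.204] med [0.7734 0.1082 0.1119] top mid [0.7841 0.0893] [0.024 0.033]
    rect 0.7764 0.104 0.0651 0.4014 30.94
side grease_tube 0.89 [226.5, 310.8, 254.4, 359.9] z [-0.004  0.015  0.03 ] med [0.6737 0.4473 0.0149] top mid [0.6658 0.4844] [0.033 0.065]
    rect 0.6789 0.438 0.0455 0.1609 18.12
```

```bash
cat > a.py <<'E'
from h import *
from scipy.optimize import least_squares
# tote rim
P=np.load('P_top_tote.npy'); 
d=np.load('top0d.npy'); A,u,v=pts('top',d)
# rim points around tote
m=(abs(A[:,0]-.572)<.17)&(abs(A[:,1]-.055)<.11)&(abs(A[:,2]-.071)<.006)
Q=A[m]; 
ed=[]
def rim(p):
    c,s=np.cos(p[2]),np.sin(p[2]); X=(Q[:,0]-p[0])*c+(Q[:,1]-p[1])*s; Y=-(Q[:,0]-p[0])*s+(Q[:,1]-p[1])*c
    return np.minimum(abs(abs(X)-.138)+1*(abs(Y)>.09),abs(abs(Y)-.082)+(abs(X)>.145))
for y0 in (.05,.055,.06):
    r=least_squares(lambda p:rim(p),[.572,y0,0],loss='soft_l1',f_scale=.002); print('tote',r.x.round(4),r.cost)
# can
for n in ['top','side']:
    C=np.load(f'P_{n}_spray_can.npy'); C=C[np.hypot(C[:,0]-.65,C[:,1]-.1)<.04]
    for lo,hi in((.02,.06),(.06,.1),(.1,.14),(.14,.168),(.168,.185)):
        B=C[(C[:,2]>lo)&(C[:,2]<hi)]
        if len(B)<8: continue
        if lo<.165:
            r=least_squares(lambda p:np.hypot(B[:,0]-p[0],B[:,1]-p[1])-.025,[.65,.1],loss='soft_l1',f_scale=.002); print(n,'can',lo,len(B),r.x.round(4))
        else: print(n,'cantop',B.mean(0).round(4),np.percentile(B,[2,98],axis=0).round(3).tolist())
    C=np.load(f'P_{n}_rollon.npy'); C=C[np.hypot(C[:,0]-.65,C[:,1]-.01)<.04]
    for lo,hi in ((.02,.05),(.05,.08),(.08,.1),(.1,.12)):
        B=C[(C[:,2]>lo)&(C[:,2]<hi)]
        if len(B)>8:
            print(n,'roll',lo,len(B),np.percentile(B,[3,97],axis=0).round(4).tolist(), cv2.minAreaRect(B[:,:2].astype(np.float32)))
    C=np.load(f'P_{n}_nut_driver.npy'); C=C[(abs(C[:,1]-.052)<.03)]
    print(n,'nut',cv2.minAreaRect(C[:,:2].astype(np.float32)))
# heightmap coarse
print('hmap rows x .3...0.9 step .05; cols y .55..-.45 step .05')
B,_,_=pts('side',np.load('side0d.npy')); 
A=np.vstack([A,B])
for x in np.arange(.3,.95,.05):
    print(round(x,2),[int(1000*np.percentile(z,97)) if len(z:=A[(abs(A[:,0]-x)<.025)&(abs(A[:,1]-y)<.025),2])>3 else None for y in np.arange(.55,-.46,-.05)])
E
python3 a.py
python3 - <<'E'
import cv2
for n,(x0,y0,x1,y1) in {'top':(270,200,400,360),'side':(260,150,410,290)}.items():
    im=cv2.imread(f'pics/{n}0.png')[y0:y1,x0:x1]; cv2.imwrite(f'pics/{n}0z.png',cv2.resize(im,None,fx=3.7,fy=3.7,interpolation=cv2.INTER_CUBIC))
E
```

```text
tote [ 0.5726  0.0544 -0.0056] 0.0448245515003587
tote [ 0.5726  0.0544 -0.0056] 0.04482455150043025
tote [ 0.5726  0.0544 -0.0056] 0.0448245515003331
top can 0.02 57 [0.6546 0.1009]
top can 0.06 66 [0.6546 0.1009]
top can 0.1 83 [0.6548 0.101 ]
top can 0.14 72 [0.6559 0.1011]
top cantop [0.6535 0.1009 0.1758] [[0.633, 0.08, 0.17], [0.674, 0.121, 0.181]]
top roll 0.02 43 [[0.6355, -0.0069, 0.0215], [0.6516, 0.0275, 0.049]] ((0.6434344053268433, 0.011012344621121883), (0.037777841091156006, 0.01589667610824108), 75.48567199707031)
top roll 0.05 29 [[0.635, -0.0067, 0.0533], [0.6513, 0.0288, 0.079]] ((0.6415022015571594, 0.011829949915409088), (0.03864024206995964, 0.01280769519507885), 75.48222351074219)
top roll 0.08 38 [[0.6349, -0.0094, 0.0817], [0.6484, 0.0274, 0.0995]] ((0.643884003162384, 0.011258344165980816), (0.03957011550664902, 0.01816856861114502), 71.86865234375)
top roll 0.1 210 [[0.6369, -0.007, 0.1014], [0.6658, 0.0257, 0.1145]] ((0.6513733863830566, 0.009331989102065563), (0.031138768419623375, 0.036959487944841385), 1.7041783332824707)
top nut ((0.6262519955635071, 0
[... 1704 characters left out ...]
]
0.6 [27, 1, 2, 2, 130, 132, 1, 1, 71, 35, 31, 69, 71, 3, 29, 59, 59, 61, 3, 2, 476]
0.65 [176, 30, 27, 10, 154, 155, 30, 2, 141, 179, 100, 112, 71, 60, 61, 16, 32, 61, 55, 370, 467]
0.7 [231, 196, 26, 13, 191, 193, 179, 2, 71, 154, 71, 73, 72, 37, 208, 208, 208, 208, 204, 41, 460]
0.75 [273, 260, 170, 157, 192, 193, 180, 3, 2, 189, 137, 200, 107, 3, 188, 174, 155, 143, 124, 4, 454]
0.8 [263, 263, 229, 173, 192, 193, 182, 2, 52, 208, 155, 217, 94, 3, 75, 3, 4, 3, 3, 3, 449]
0.85 [175, 172, 173, 173, 193, 193, 178, 168, 168, 168, 167, 169, 167, 167, 169, 167, 168, 167, 167, 166, 451]
0.9 [185, 531, 185, 185, 193, 193, 185, 201, 225, 186, 185, 387, 516, 186, 186, 186, 186, 186, 185, 185, 455]
```

View pics/top0z.png

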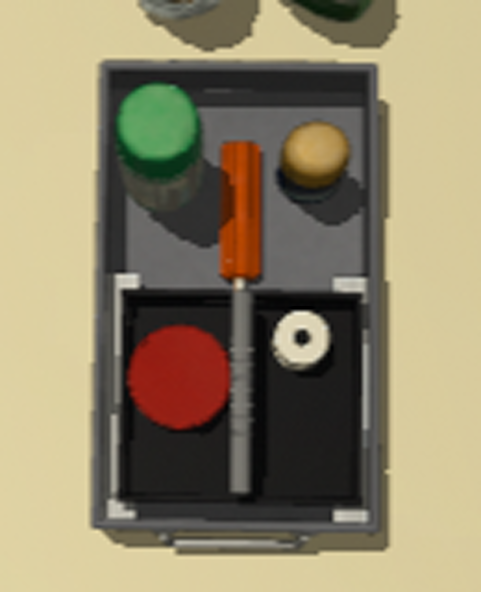

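View pics/side0z.png

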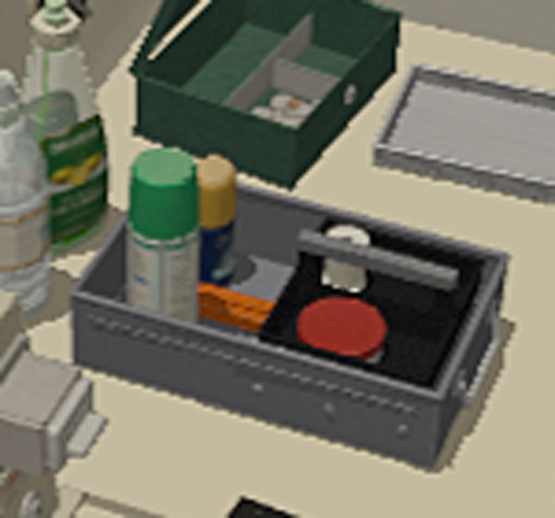

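```bash
cat > b.py <<'E'
from h import *
from scipy.optimize import least_squares
B=[]
for n in ['top','side']:
    C=np.load(f'P_{n}_rollon.npy'); B.append(C[(np.hypot(C[:,0]-.65,C[:,1]-.01)<.035)&(C[:,2]>.012)&(C[:,2]<.09)][:,:2])
    print(n,len(B[-1]))
B=np.vstack(B)
for e in (2,3,5):
  for th in (-.4,-.2,0,.2,.4):
    def f(p):
        c,s=np.cos(p[2]),np.sin(p[2]); X=(B[:,0]-p[0])*c+(B[:,1]-p[1])*s; Y=-(B[:,0]-p[0])*s+(B[:,1]-p[1])*c
        r=((abs(X)/.018)**e+(abs(Y)/.021)**e)**(1/e); return (r-1)*.019
    r=least_squares(f,[.653,.01,th],loss='soft_l1',f_scale=.002); print(e,th,r.x.round(4),r.cost*1e6)
s=env.observe()
E
python3 b.py
cat > go.py <<'E'
# usage: go.py x y z [jawangle deg]  -> tool-axis shift & turn from commanded/measured pose
from h import *
import sys
from scipy.spatial.transform import Rotation as Ro
a=list(map(float,sys.argv[1:])); s=env.observe(); R=np.array(s['tool_rot']); p=np.array(s['position'])
print('t',s['time_s'],'pos',p.round(4),'yang',np.degrees(np.arctan2(R[1,1],R[0,1])).round(2),'F',np.round(s['ft_force'],1),'w',round(s['grip_width'],4), 'q',np.round(s['q'],1).tolist())
if len(a)>3:
    g=np.radians(a[3]); y=np.array([np.cos(g),np.sin(g),0]); z=np.array([0,0,-1.]); Rt=np.stack([np.cross(y,z),y,z],1)
    rv=Ro.from_matrix(R.T@Rt).as_rotvec(); print('turn units(in current frame)',(rv/.15).round(3))
    print('shift units in TARGET frame',(Rt.T@(np.array(a[:3])-p)/.04).round(3))
if len(a)>=3: print('shift units in CURRENT frame',(R.T@(np.array(a[:3])-p)/.04).round(3))
E
python3 go.py .654 .101 .26 0
```

```text
top 102
side 213
2 -0.4 [0.6537 0.0073 0.4295] 402.1456653262606
2 -0.2 [0.6537 0.0073 0.4295] 402.1456649935095
2 0 [0.6537 0.0073 0.4296] 402.1456651845695
2 0.2 [0.6537 0.0073 0.4295] 402.1456657540896
2 0.4 [0.6537 0.0073 0.4295] 402.1456655303229
3 -0.4 [0.6544 0.0067 0.1201] 427.7903750577499
3 -0.2 [0.6544 0.0067 0.1201] 427.79037522726674
3 0 [0.6544 0.0067 0.1201] 427.79037581133224
3 0.2 [0.6544 0.0067 0.1202] 427.790376009603
3 0.4 [0.6544 0.0067 0.1202] 427.79037551868
5 -0.4 [0.6548 0.006  0.0535] 486.0220978547801
5 -0.2 [0.6548 0.006  0.0535] 486.02209838700537
5 0 [0.6548 0.006  0.0535] 486.0220985486388
5 0.2 [0.6548 0.006  0.0535] 486.0220974351672
5 0.4 [0.6548 0.006  0.0537] 486.02209907068146
t 1.2 pos [0.207  0.5096 0.2313] yang 67.89 F [-0.9 -0.   1. ] w 0.0851 q [55.6, 21.8, 74.3, -0.0, 83.9, -12.3]
turn units(in current frame) [-0.   0.   7.9]
shift units in TARGET frame [-10.214  11.176  -0.717]
shift units in CURRENT frame [-14.198  -5.258  -0.717]
```

{"fn": "jog_arm", "kwargs": {
  "plan": [
    [[0,0,-0.2,0,0,0.98],[0,0,-0.2,0,0,0.98],[0,0,-0.2,0,0,0.98],[0,0,-0.2,0,0,0.98],[0,0,-0.2,0,0,0.98],[0,0,-0.2,0,0,0.98],[0,0,-0.2,0,0,0.98],[0,0,-0.2,0,0,0.98],[0,0,0,0,0,0.06],[0,0,0,0,0,0]]
  ],
  "grip": 1,
  "squeeze": 40
}}

```text
time_s: 2.2
position: [0.2069, 0.5095, 0.2951]
tool_rot: [[-0.003, 1.0, -0.0], [1.0, 0.003, -0.0], [-0.0, -0.0, -1.0]]
ft_force: [-0.4, 0.1, 0.1]
grip_width: 0.0854
```

```bash
python3 go.py .654 .101 .26 0
```

```text
t 2.2 pos [0.2069 0.5095 0.2951] yang 0.2 F [-0.4  0.1  0.1] w 0.0854 q [55.6, 19.7, 67.1, -0.0, 93.2, 55.4]
turn units(in current frame) [-0.001  0.001  0.023]
shift units in TARGET frame [-10.212  11.177   0.877]
shift units in CURRENT frame [-10.251  11.141   0.877]
```

{"fn": "jog_arm", "kwargs": {
  "plan": [
    [[-0.5,0.54,0,0,0,0.02],[-0.5,0.54,0,0,0,0],[-0.5,0.54,0,0,0,0],[-0.5,0.54,0,0,0,0],[-0.5,0.54,0,0,0,0],[-0.5,0.54,0,0,0,0],[-0.5,0.54,0,0,0,0],[-0.5,0.54,0,0,0,0],[-0.5,0.54,0,0,0,0],[-0.5,0.54,0,0,0,0]]
  ]
}}

```text
time_s: 3.2
position: [0.4231, 0.308, 0.2947]
tool_rot: [[-0.001, 1.0, -0.001], [1.0, 0.001, -0.0], [-0.0, -0.001, -1.0]]
ft_force: [0.1, 0.6, -0.2]
grip_width: 0.0854
```

{"fn": "jog_arm", "kwargs": {
  "plan": [
    [[-0.5,0.54,0,0,0,0],[-0.5,0.54,0,0,0,0],[-0.5,0.54,0,0,0,0],[-0.5,0.54,0,0,0,0],[-0.5,0.54,0,0,0,0],[-0.5,0.54,0,0,0,0],[-0.5,0.54,0,0,0,0],[-0.5,0.54,0,0,0,0],[-0.5,0.54,0,0,0,0],[-0.5,0.54,0,0,0,0]]
  ]
}}

```text
time_s: 4.2
position: [0.6385, 0.1074, 0.2946]
tool_rot: [[-0.001, 1.0, -0.001], [1.0, 0.001, 0.0], [0.0, -0.001, -1.0]]
ft_force: [0.1, -0.0, -0.3]
grip_width: 0.0851
```

```bash
python3 go.py .654 .101 .124 0
```

```text
t 4.2 pos [0.6385 0.1074 0.2946] yang 0.03 F [ 0.1 -0.  -0.3] w 0.0851 q [-0.9, 30.6, 49.3, 0.0, 100.1, -0.9]
turn units(in current frame) [-0.008 -0.     0.004]
shift units in TARGET frame [-0.161  0.388  4.264]
shift units in CURRENT frame [-0.161  0.393  4.263]
```

{"fn": "jog_arm", "kwargs": {
  "plan": [
    [[-0.16,0.39,0,0,0,0],[0,0,0.6,0,0,0],[0,0,0.6,0,0,0],[0,0,0.6,0,0,0],[0,0,0.6,0,0,0],[0,0,0.5,0,0,0],[0,0,0.5,0,0,0],[0,0,0.5,0,0,0],[0,0,0.36,0,0,0],[0,0,0,0,0,0]]
  ]
}}

```text
time_s: 5.2
position: [0.6522, 0.1019, 0.1221]
tool_rot: [[0.0, 1.0, -0.005], [1.0, -0.0, 0.0], [0.0, -0.005, -1.0]]
ft_force: [-0.6, -0.2, 0.1]
grip_width: 0.0855
```

```bash
python3 go.py .654 .101 .124 0
python3 - <<'E'
from h import *
im,d=vision.get_image('side'); save('s1',cv2.resize(im[100:300,200:450],None,fx=3,fy=3,interpolation=cv2.INTER_CUBIC))
E
```

```text
t 5.2 pos [0.6522 0.1019 0.1221] yang -0.01 F [-0.6 -0.2  0.1] w 0.0855 q [-1.4, 37.9, 64.3, -0.0, 78.2, -1.4]
turn units(in current frame) [-0.035 -0.001 -0.002]
shift units in TARGET frame [-0.022  0.046 -0.047]
shift units in CURRENT frame [-0.022  0.046 -0.047]
```

View pics/s1.png

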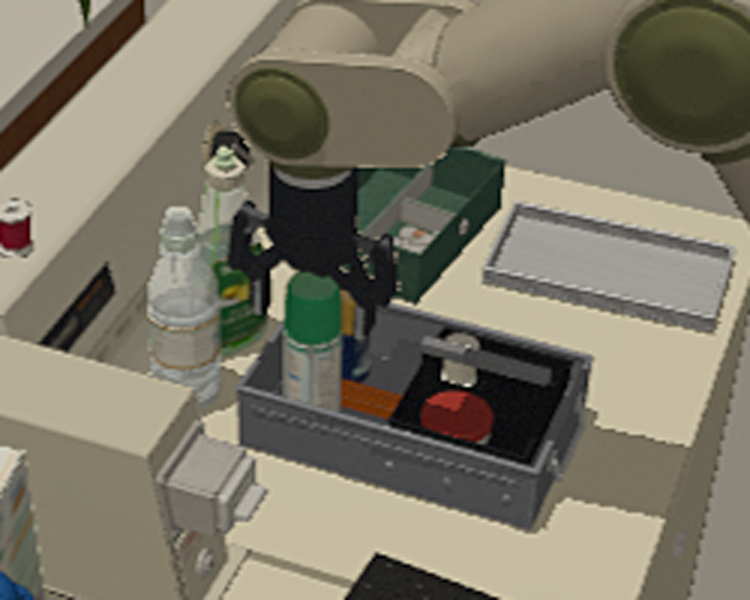

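Run:
```python
from h import *
s=env.observe(); T=np.array(s['position']);Rt=np.array(s['tool_rot'])
im,d=vision.get_image('side'); im=im.copy()
c,R,t=cam('side')
for o,col in (((0,0,0),(255,0,0)),((0,.0425,-.013),(255,255,0)),((0,-.0425,-.013),(0,255,255)),((0,0,-.073),(255,0,255))):
    p=R@(T+Rt@np.array(o))+t; u=int(p[0]/p[2]*c['fx']+c['cx']);v=int(p[1]/p[2]*c['fy']+c['cy']); print(u,v,p[2],d[v,u]); cv2.circle(im,(u,v),1,col,-1)
save('s2',cv2.resize(im[140:260,240:390],None,fx=5,fy=5,interpolation=cv2.INTER_NEAREST))
im,d=vision.get_image('top'); save('t2',cv2.resize(im[180:360,250:400],None,fx=3.3,fy=3.3,interpolation=cv2.INTER_CUBIC))
```

```text
303 210 1.5508151308979257 1.5242884
288 202 1.5537959349090575 1.5557538
318 210 1.5309895907292668 1.5143604
303 187 1.5035202947633313 1.487878
```

View pics/s2.png

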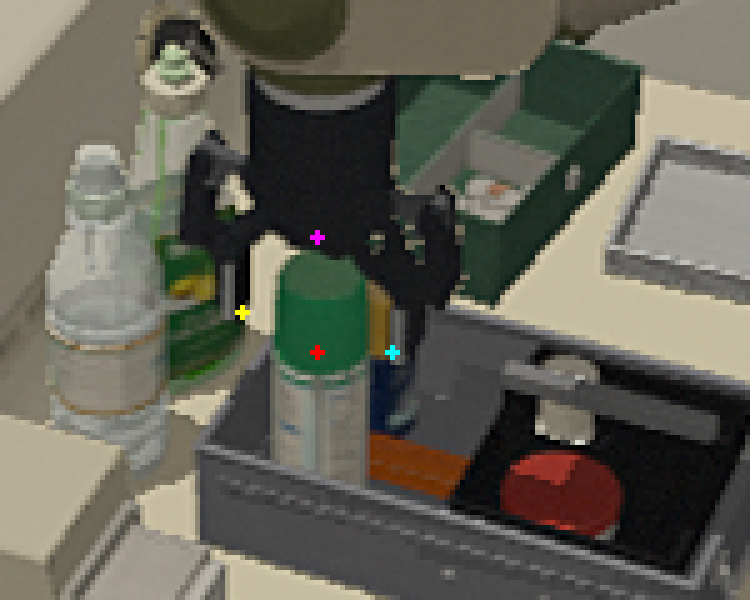

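View pics/t2.png

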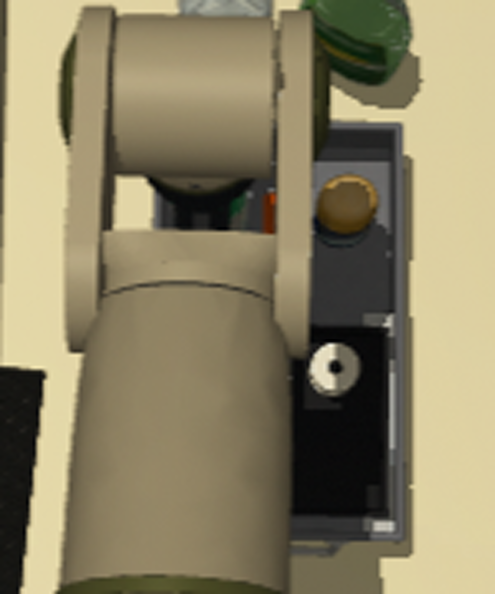

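{"fn": "jog_arm", "kwargs": {
  "plan": [
    [[-0.02,0.04,0,0,0,0],[0,0,0,0,0,0],[0,0,0,0,0,0],[0,0,0,0,0,0],[0,0,0,0,0,0],[0,0,0,0,0,0],[0,0,0,0,0,0],[0,0,0,0,0,0]]
  ],
  "grip": -1
}}

```text
time_s: 6.15
position: [0.6551, 0.1011, 0.1258]
tool_rot: [[0.003, 1.0, 0.001], [1.0, -0.003, -0.0], [-0.0, 0.001, -1.0]]
ft_force: [-1.6, 0.1, 6.8]
grip_width: 0.0475
```

{"fn": "jog_arm", "kwargs": {
  "plan": [
    [[0,0,-0.3,0,0,0],[0,0,-0.5,0,0,0],[0,0,-0.5,0,0,0],[0,0,-0.5,0,0,0],[0,0,-0.5,0,0,0],[0,0,-0.5,0,0,0],[0,0,-0.2,0,0,0],[0.2,-0.35,0,0,0,0],[0.3,-0.5,0,0,0,0],[0.3,-0.5,0,0,0,0]]
  ]
}}

```text
time_s: 7.15
position: [0.6002, 0.1334, 0.2442]
tool_rot: [[0.003, 1.0, -0.001], [1.0, -0.003, 0.0], [0.0, -0.001, -1.0]]
ft_force: [-0.6, 0.6, -1.3]
grip_width: 0.0474
```

{"fn": "jog_arm", "kwargs": {
  "plan": [
    [[0.3,-0.5,0,0,0,0],[0.3,-0.5,0,0,0,0],[0.3,-0.5,0,0,0,0],[0.3,-0.5,0,0,0,0],[0.5,-0.5,0,0,0,0],[0.5,-0.4,0,0,0,0],[0.5,-0.3,0,0,0,0],[0.5,-0.3,0,0,0,0],[0.5,-0.3,0,0,0,0],[0.5,-0.2,0,0,0,0]]
  ]
}}

```text
time_s: 8.15
position: [0.4406, 0.3024, 0.2447]
tool_rot: [[0.003, 1.0, -0.001], [1.0, -0.003, -0.0], [-0.0, -0.001, -1.0]]
ft_force: [0.5, 0.6, -2.0]
grip_width: 0.0475
```

{"fn": "jog_arm", "kwargs": {
  "plan": [
    [[0.5,-0.2,0,0,0,0],[0.5,-0.2,0,0,0,0],[0.5,-0.2,0,0,0,0],[0.5,-0.2,0,0,0,0],[0.5,-0.1,0,0,0,0],[0.3,0,0,0,0,0],[0,0,0,0,0,0]]
  ]
}}

```text
time_s: 8.85
position: [0.4058, 0.4146, 0.2444]
tool_rot: [[0.002, 1.0, -0.001], [1.0, -0.002, -0.0], [-0.0, -0.001, -1.0]]
ft_force: [-0.4, -0.6, -1.8]
grip_width: 0.0477
```

```bash
python3 go.py .42 .425 .127 0
python3 - <<'E'
from h import *
im,d=vision.get_image('side'); save('s3',cv2.resize(im[100:400,200:500],None,fx=2,fy=2,interpolation=cv2.INTER_CUBIC))
E
```

```text
t 8.85 pos [0.4058 0.4146 0.2444] yang -0.09 F [-0.4 -0.6 -1.8] w 0.0477 q [33.9, 24.4, 67.9, 0.0, 87.7, 34.0]
turn units(in current frame) [-0.004  0.002 -0.011]
shift units in TARGET frame [0.259 0.355 2.934]
shift units in CURRENT frame [0.261 0.357 2.934]
```

View pics/s3.png

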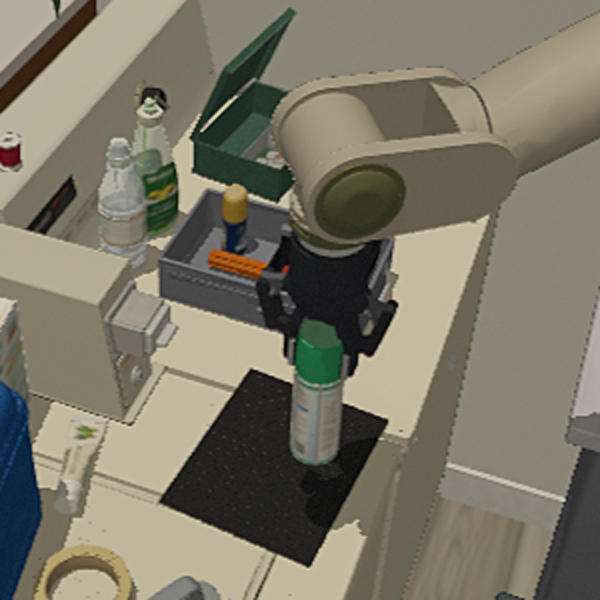

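{"fn": "jog_arm", "kwargs": {
  "plan": [
    [[0.26,0.36,0,0,0,0],[0,0,0.5,0,0,0],[0,0,0.6,0,0,0],[0,0,0.6,0,0,0],[0,0,0.6,0,0,0],[0,0,0.4,0,0,0],[0,0,0.15,0,0,0],[0,0,0.08,0,0,0],[0,0,0.05,0,0,0],[0,0,0,0,0,0]]
  ]
}}

```text
time_s: 9.9
position: [0.4206, 0.4242, 0.1263]
tool_rot: [[0.003, 1.0, 0.001], [1.0, -0.003, 0.001], [0.001, 0.001, -1.0]]
ft_force: [-0.7, 0.3, -1.7]
grip_width: 0.0474
```

```bash
python3 go.py .42 .425 .124 0
```

```text
t 9.9 pos [0.4206 0.4242 0.1263] yang -0.18 F [-0.7  0.3 -1.7] w 0.0474 q [33.9, 31.6, 75.8, -0.0, 72.5, 34.1]
turn units(in current frame) [ 0.006 -0.004 -0.021]
shift units in TARGET frame [ 0.02  -0.016  0.058]
shift units in CURRENT frame [ 0.02  -0.016  0.058]
```

Lower the last couple of mm, then open.

{"fn": "jog_arm", "kwargs": {
  "plan": [
    [[0,0,0.04,0,0,0],[0,0,0.04,0,0,0],[0,0,0,0,0,0],[0,0,0,0,0,0]]
  ]
}}

```text
time_s: 10.3
position: [0.4206, 0.4246, 0.1238]
tool_rot: [[0.003, 1.0, 0.002], [1.0, -0.003, 0.001], [0.001, 0.002, -1.0]]
ft_force: [-1.2, -1.3, 4.6]
grip_width: 0.0472
```

{"fn": "jog_arm", "kwargs": {
  "plan": [
    [[0,0,0,0,0,0],[0,0,0,0,0,0],[0,0,0,0,0,0],[0,0,0,0,0,0],[0,0,0,0,0,0],[0,0,-0.5,0,0,0],[0,0,-0.9,0,0,0],[0,0,-0.9,0,0,0],[0,0,-0.9,0,0,0],[0,0,0,0,0,0]]
  ],
  "grip": 1
}}

```text
time_s: 11.3
position: [0.4215, 0.4251, 0.2557]
tool_rot: [[0.003, 1.0, 0.008], [1.0, -0.003, 0.005], [0.005, 0.008, -1.0]]
ft_force: [0.9, 1.0, 0.6]
grip_width: 0.0857
```

```bash
python3 go.py .654 .0085 .20 0
```

```text
t 11.3 pos [0.4215 0.4251 0.2557] yang -0.16 F [0.9 1.  0.6] w 0.0857 q [33.9, 25.7, 63.9, 0.0, 89.8, 34.1]
turn units(in current frame) [ 0.053 -0.036 -0.019]
shift units in TARGET frame [-10.415   5.811   1.393]
shift units in CURRENT frame [-10.405   5.83    1.383]
```

{"fn": "jog_arm", "kwargs": {
  "plan": [
    [[-0.4,0.2,0,0,0,0],[-0.8,0.43,0,0,0,0],[-0.8,0.43,0,0,0,0],[-0.8,0.43,0,0,0,0],[-0.8,0.43,0,0,0,0],[-0.8,0.43,0,0,0,0],[-0.8,0.43,0,0,0,0],[-0.8,0.43,0,0,0,0],[-0.8,0.43,0,0,0,0],[-0.8,0.43,0,0,0,0]]
  ]
}}

```text
time_s: 12.3
position: [0.5826, 0.1183, 0.2497]
tool_rot: [[0.003, 1.0, -0.001], [1.0, -0.003, 0.0], [0.0, -0.001, -1.0]]
ft_force: [0.8, 0.3, 0.2]
grip_width: 0.0856
```

{"fn": "jog_arm", "kwargs": {
  "plan": [
    [[-0.8,0.43,0,0,0,0],[-0.8,0.43,0.1,0,0,0],[-0.7,0.43,0.1,0,0,0],[-0.4,0.45,0.1,0,0,0],[0,0,0,0,0,0]]
  ]
}}

```text
time_s: 12.8
position: [0.6525, 0.009, 0.2361]
tool_rot: [[0.006, 1.0, -0.003], [1.0, -0.006, 0.0], [0.0, -0.003, -1.0]]
ft_force: [-0.8, -0.1, -0.9]
grip_width: 0.0854
```

```bash
python3 go.py .654 .0085 .066 0;python3 - <<'E'
from h import *
im,d=vision.get_image('top'); save('t3',cv2.resize(im[180:420,130:430],None,fx=2.5,fy=2.5,interpolation=cv2.INTER_CUBIC))
E
```

```text
t 12.8 pos [0.6525 0.009  0.2361] yang -0.34 F [-0.8 -0.1 -0.9] w 0.0854 q [-9.6, 32.4, 55.4, -0.0, 92.3, -9.2]
turn units(in current frame) [-0.018 -0.    -0.04 ]
shift units in TARGET frame [-0.013  0.038  4.252]
shift units in CURRENT frame [-0.013  0.05   4.252]
```

View pics/t3.png

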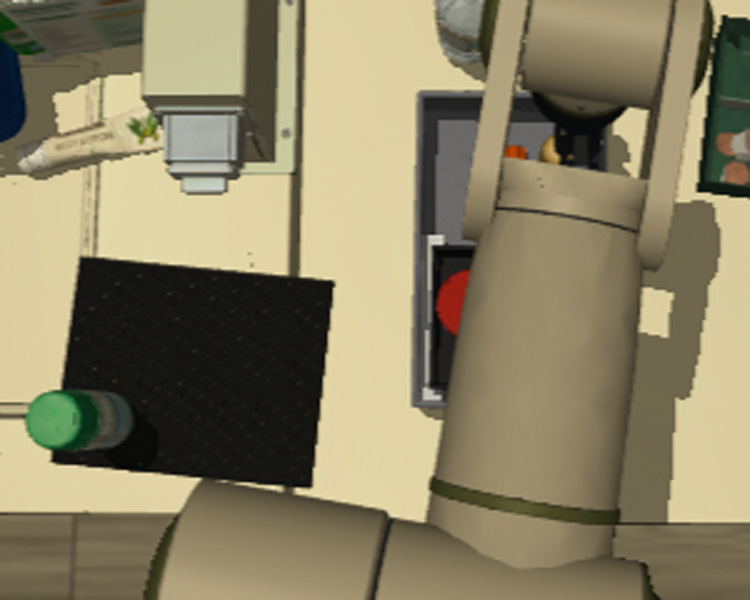

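{"fn": "jog_arm", "kwargs": {
  "plan": [
    [[0,0.04,0.4,0,0,-0.04],[0,0,0.6,0,0,0],[0,0,0.6,0,0,0],[0,0,0.6,0,0,0],[0,0,0.5,0,0,0],[0,0,0.5,0,0,0],[0,0,0.5,0,0,0],[0,0,0.35,0,0,0],[0,0,0.15,0,0,0],[0,0,0,0,0,0]]
  ],
  "grip": 0.5
}}

```text
time_s: 13.85
position: [0.6528, 0.0119, 0.0701]
tool_rot: [[-0.003, 1.0, -0.001], [1.0, 0.003, 0.0], [0.0, -0.001, -1.0]]
ft_force: [-0.3, 0.2, 0.9]
grip_width: 0.0643
```

{"fn": "jog_arm", "kwargs": {
  "plan": [
    [[0,0,0,0,0,0],[0,0,0,0,0,0],[0,0,0,0,0,0],[0,0,0,0,0,0],[0,0,0,0,0,0],[0,0,0,0,0,0],[0,0,0,0,0,0]]
  ],
  "grip": -1,
  "squeeze": 30
}}

```text
time_s: 14.55
position: [0.6534, 0.0114, 0.0716]
tool_rot: [[-0.003, 1.0, 0.002], [1.0, 0.003, -0.0], [-0.0, 0.002, -1.0]]
ft_force: [-2.2, 0.3, 5.9]
grip_width: 0.0334
```

{"fn": "jog_arm", "kwargs": {
  "plan": [
    [[0,0,-0.3,0,0,0],[0,0,-0.5,0,0,0],[0,0,-0.6,0,0,0],[0,0,-0.6,0,0,0],[0,0,-0.6,0,0,0],[0,0,-0.4,0,0,0],[0.2,-0.2,0,0,0,0],[0.5,-0.4,0,0,0,0],[0.5,-0.5,0,0,0,0],[0.5,-0.5,0,0,0,0]]
  ]
}}

```text
time_s: 15.55
position: [0.5871, 0.0804, 0.1895]
tool_rot: [[-0.003, 1.0, -0.002], [1.0, 0.003, 0.0], [0.0, -0.002, -1.0]]
ft_force: [0.1, 0.1, -1.1]
grip_width: 0.0329
```

{"fn": "jog_arm", "kwargs": {
  "plan": [
    [[0.5,-0.5,0,0,0,0],[0.5,-0.5,0,0,0,0],[0.5,-0.5,0,0,0,0],[0.6,-0.3,0,0,0,0],[0.7,-0.2,0,0,0,0],[0.7,0,0,0,0,0],[0.7,0,0,0,0,0],[0.7,0,0,0,0,0],[0.7,0,0,0,0,0],[0.7,0,0,0,0,0]]
  ]
}}

```text
time_s: 16.55
position: [0.5069, 0.3323, 0.1897]
tool_rot: [[-0.003, 1.0, -0.002], [1.0, 0.003, -0.001], [-0.001, -0.002, -1.0]]
ft_force: [-0.0, 0.0, -0.4]
grip_width: 0.0327
```

{"fn": "jog_arm", "kwargs": {
  "plan": [
    [[0.7,0,0,0,0,0],[0.7,0,0,0,0,0],[0.4,0,0,0,0,0],[0,0,0,0,0,0]]
  ]
}}

```text
time_s: 16.95
position: [0.5064, 0.4048, 0.1892]
tool_rot: [[-0.006, 1.0, -0.002], [1.0, 0.006, -0.0], [-0.0, -0.002, -1.0]]
ft_force: [0.3, -0.4, -1.2]
grip_width: 0.0332
```

```bash
python3 go.py .515 .423 .0725 0;python3 - <<'E'
from h import *
im,d=vision.get_image('side'); save('s4',cv2.resize(im[100:400,200:500],None,fx=2,fy=2,interpolation=cv2.INTER_CUBIC))
E
```

```text
t 16.95 pos [0.5064 0.4048 0.1892] yang 0.32 F [ 0.3 -0.4 -1.2] w 0.0332 q [28.2, 33.5, 61.1, 0.0, 85.5, 27.9]
turn units(in current frame) [-0.012  0.003  0.037]
shift units in TARGET frame [0.456 0.215 2.918]
shift units in CURRENT frame [0.456 0.223 2.917]
```

View pics/s4.png

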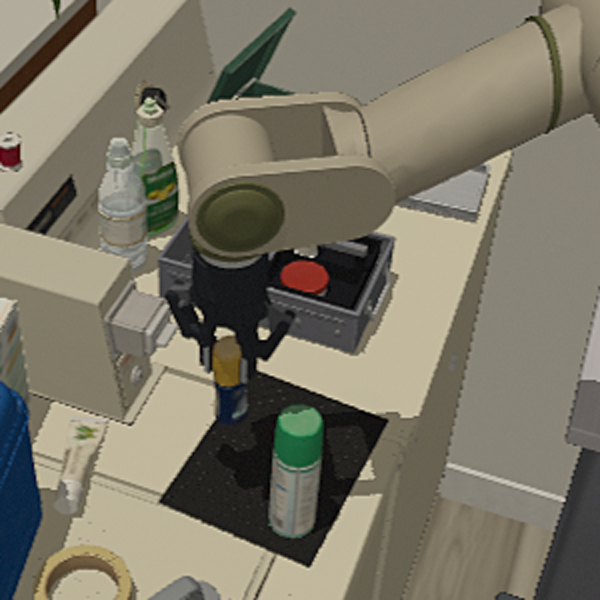

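{"fn": "jog_arm", "kwargs": {
  "plan": [
    [[0.46,0.22,0,0,0,0],[0,0,0.5,0,0,0],[0,0,0.6,0,0,0],[0,0,0.6,0,0,0],[0,0,0.6,0,0,0],[0,0,0.4,0,0,0],[0,0,0.15,0,0,0],[0,0,0.08,0,0,0],[0,0,0.03,0,0,0],[0,0,0,0,0,0]]
  ]
}}

```text
time_s: 18.0
position: [0.517, 0.4215, 0.0729]
tool_rot: [[-0.003, 1.0, 0.001], [1.0, 0.003, 0.001], [0.001, 0.001, -1.0]]
ft_force: [-0.5, -0.7, -1.3]
grip_width: 0.0329
```

{"fn": "jog_arm", "kwargs": {
  "plan": [
    [[0,0,0.03,0,0,0],[0,0,0,0,0,0],[0,0,0,0,0,0]]
  ]
}}

```text
time_s: 18.3
position: [0.5167, 0.4215, 0.0711]
tool_rot: [[-0.003, 1.0, 0.0], [1.0, 0.003, 0.0], [0.0, 0.0, -1.0]]
ft_force: [0.5, -0.3, -0.5]
grip_width: 0.0332
```

{"fn": "jog_arm", "kwargs": {
  "plan": [
    [[0,0,0.04,0,0,0],[0,0,0,0,0,0],[0,0,0,0,0,0]]
  ]
}}

```text
time_s: 18.6
position: [0.5169, 0.4216, 0.0697]
tool_rot: [[-0.003, 1.0, 0.001], [1.0, 0.003, 0.0], [0.0, 0.001, -1.0]]
ft_force: [-0.2, -0.4, 2.5]
grip_width: 0.0332
```

{"fn": "jog_arm", "kwargs": {
  "plan": [
    [[0,0,0,0,0,0],[0,0,0,0,0,0],[0,0,0,0,0,0],[0,0,0,0,0,0],[0,0,-0.5,0,0,0],[0,0,-0.9,0,0,0],[0,0,-0.9,0,0,0],[0,0,-0.9,0,0,0],[0,0,-0.5,0,0,0],[0,0,0,0,0,0]]
  ],
  "grip": 0.5
}}

```text
time_s: 19.6
position: [0.5175, 0.422, 0.2207]
tool_rot: [[-0.003, 1.0, 0.006], [1.0, 0.003, 0.003], [0.003, 0.006, -1.0]]
ft_force: [0.8, 0.3, 0.6]
grip_width: 0.0641
```

```bash
python3 go.py .509 .0545 .20 90;python3 - <<'E'
from h import *
im,d=vision.get_image('side'); save('s5',cv2.resize(im[100:400,200:500],None,fx=2,fy=2,interpolation=cv2.INTER_CUBIC))
E
```

```text
t 19.6 pos [0.5175 0.422  0.2207] yang 0.18 F [0.8 0.3 0.6] w 0.0641 q [29.1, 34.3, 54.5, -0.0, 90.9, 28.9]
turn units(in current frame) [  0.045   0.013 -10.451]
shift units in TARGET frame [ 0.212 -9.187  0.518]
shift units in CURRENT frame [-9.188 -0.244  0.489]
```

View pics/s5.png

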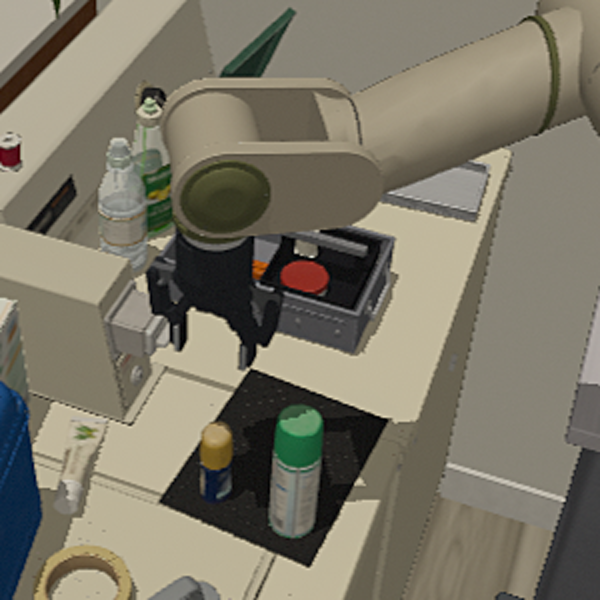

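{"fn": "jog_arm", "kwargs": {
  "plan": [
    [[-0.5,-0.02,0,0,0,0],[-0.9,-0.02,0,0,0,0],[-0.97,-0.02,0,0,0,0],[-0.97,-0.02,0,0,0,0],[-0.97,-0.02,0,0,0,0],[-0.97,-0.02,0,0,0,0],[-0.97,-0.02,0,0,0,0],[-0.97,-0.02,0,0,0,0],[-0.97,-0.02,0,0,0,0],[-0.97,-0.02,0,0,0,0]]
  ],
  "grip": 0
}}

```text
time_s: 20.65
position: [0.5089, 0.0536, 0.2157]
tool_rot: [[-0.003, 1.0, -0.003], [1.0, 0.003, 0.0], [0.0, -0.003, -1.0]]
ft_force: [0.6, 0.6, -0.5]
grip_width: 0.0427
```

{"fn": "jog_arm", "kwargs": {
  "plan": [
    [[0,0,0,0,0,-0.95],[0,0,0,0,0,-0.95],[0,0,0,0,0,-0.95],[0,0,0,0,0,-0.95],[0,0,0,0,0,-0.95],[0,0,0,0,0,-0.95],[0,0,0,0,0,-0.95],[0,0,0,0,0,-0.95],[0,0,0,0,0,-0.95],[0,0,0,0,0,-0.95]]
  ]
}}

```text
time_s: 21.65
position: [0.5091, 0.0551, 0.2156]
tool_rot: [[-0.991, 0.137, -0.003], [0.137, 0.991, 0.0], [0.003, -0.0, -1.0]]
ft_force: [0.6, -0.1, 0.4]
grip_width: 0.0425
```

{"fn": "jog_arm", "kwargs": {
  "plan": [
    [[0,0,0,0,0,-0.9],[0,0,0,0,0,-0.03],[0,0,0,0,0,0]]
  ]
}}

```text
time_s: 21.95
position: [0.5094, 0.0551, 0.2163]
tool_rot: [[-1.0, 0.007, -0.002], [0.007, 1.0, 0.0], [0.002, 0.0, -1.0]]
ft_force: [-0.2, -0.3, 0.3]
grip_width: 0.0426
```

```bash
python3 go.py .509 .0545 .15 90
python3 - <<'E'
from h import *
for n in ('top','side'):
    P=np.load(f'P_{n}_tray.npy'); B=P[P[:,2]>.102]; 
    print(n,np.median(B,0),np.percentile(B,[2,98],axis=0).round(4).tolist(),np.polyfit(B[:,0],B[:,1],1))
    print('bias check tin',np.load(f'P_{n}_washer_tin.npy').mean(0))
im,d=vision.get_image('side'); save('s6',cv2.resize(im[100:400,200:500],None,fx=2,fy=2,interpolation=cv2.INTER_CUBIC))
E
```

```text
t 21.95 pos [0.5094 0.0551 0.2163] yang 89.62 F [-0.2 -0.3  0.3] w 0.0426 q [-7.1, 18.8, 81.7, 0.0, 79.7, -96.7]
turn units(in current frame) [ 0.002 -0.013 -0.045]
shift units in TARGET frame [ 0.01  -0.015  1.657]
shift units in CURRENT frame [ 0.006 -0.015  1.657]
top [0.51046916 0.05453785 0.10731135] [[0.4536, 0.0481, 0.1031], [0.5639, 0.0592, 0.1126]] [-0.01550214  0.06191802]
bias check tin [0.52157015 0.08890259 0.06453902]
side [0.51084292 0.05666759 0.10583912] [[0.4536, 0.0468, 0.1022], [0.5637, 0.0655, 0.1112]] [0.00183927 0.05565176]
bias check tin [0.5188037  0.09171642 0.06271499]
```

View pics/s6.png

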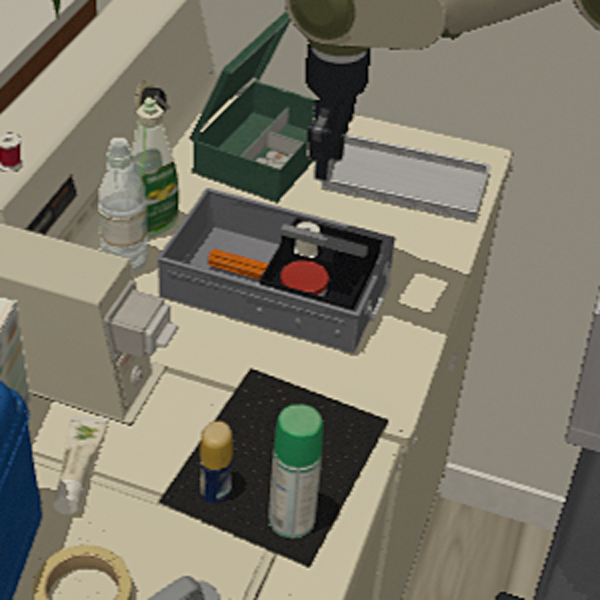

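{"fn": "jog_arm", "kwargs": {
  "plan": [
    [[0,0,0.5,0,0,0],[0,0,0.6,0,0,0],[0,0,0.6,0,0,0],[0,0,0.6,0,0,0],[0,0,0.4,0,0,0],[0,0,0.3,0,0,0],[0,0,0.2,0,0,0],[0,0,0.1,0,0,0],[0,0,0,0,0,0]]
  ]
}}

```text
time_s: 22.9
position: [0.5097, 0.0551, 0.0851]
tool_rot: [[-1.0, 0.004, -0.001], [0.004, 1.0, 0.0], [0.001, 0.0, -1.0]]
ft_force: [-1.0, -0.1, 0.2]
grip_width: 0.0426
```

{"fn": "jog_arm", "kwargs": {
  "plan": [
    [[0,0,0,0,0,0],[0,0,0,0,0,0],[0,0,0,0,0,0],[0,0,0,0,0,0],[0,0,0,0,0,0],[0,0,0,0,0,0]]
  ],
  "grip": -1,
  "squeeze": 80
}}

```text
time_s: 23.5
position: [0.5101, 0.055, 0.0861]
tool_rot: [[-1.0, 0.003, 0.001], [0.003, 1.0, -0.0], [-0.002, -0.0, -1.0]]
ft_force: [-1.5, -0.4, 6.0]
grip_width: 0.0104
```

```bash
python3 go.py .464 .307 .049 90
python3 - <<'E'
from h import *
im,d=vision.get_image('side'); save('s7',cv2.resize(im[150:300,250:450],None,fx=3.5,fy=3.5,interpolation=cv2.INTER_CUBIC))
E
```

```text
t 23.5 pos [0.5101 0.055  0.0861] yang 89.8 F [-1.5 -0.4  6. ] w 0.0104 q [-7.1, 27.3, 92.6, -0.0, 60.1, -96.9]
turn units(in current frame) [-0.002  0.01  -0.023]
shift units in TARGET frame [1.153 6.301 0.928]
shift units in CURRENT frame [1.177 6.297 0.925]
```

View pics/s7.png

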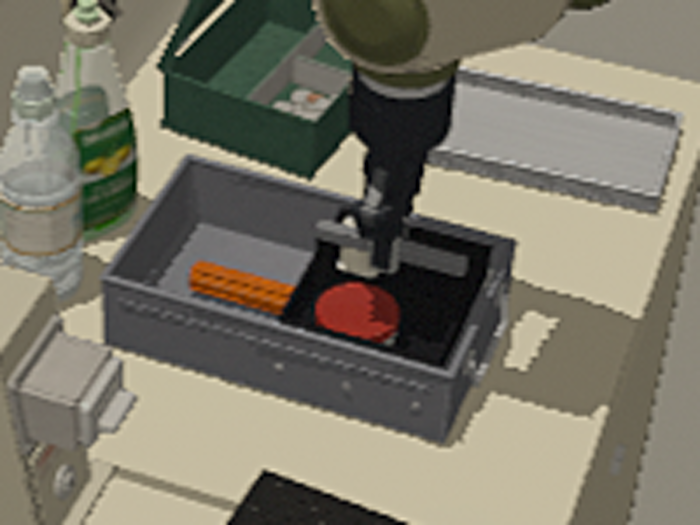

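{"fn": "jog_arm", "kwargs": {
  "plan": [
    [[0,0,-0.05,0,0,0],[0,0,-0.1,0,0,0],[0,0,-0.2,0,0,0],[0,0,-0.2,0,0,0],[0,0,-0.2,0,0,0],[0,0,-0.2,0,0,0],[0,0,-0.2,0,0,0],[0,0,-0.2,0,0,0],[0,0,-0.15,0,0,0],[0,0,-0.1,0,0,0]]
  ]
}}

```text
time_s: 24.55
position: [0.5099, 0.055, 0.15]
tool_rot: [[-1.0, 0.003, 0.001], [0.003, 1.0, -0.0], [-0.001, -0.0, -1.0]]
ft_force: [-0.7, 0.5, -3.7]
grip_width: 0.0103
```

```bash
python3 go.py .464 .307 .049 90
python3 - <<'E'
from h import *
im,d=vision.get_image('side'); save('s8',cv2.resize(im[150:300,250:450],None,fx=3.5,fy=3.5,interpolation=cv2.INTER_CUBIC))
E
```

```text
t 24.55 pos [0.5099 0.055  0.15  ] yang 89.81 F [-0.7  0.5 -3.7] w 0.0103 q [-7.1, 22.6, 87.8, 0.0, 69.6, -96.9]
turn units(in current frame) [-0.     0.004 -0.022]
shift units in TARGET frame [1.147 6.299 2.524]
shift units in CURRENT frame [1.169 6.295 2.523]
```

View pics/s8.png

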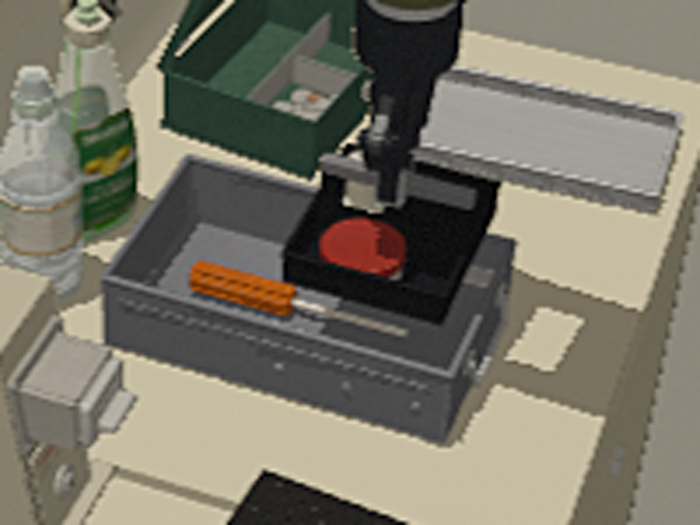

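{"fn": "jog_arm", "kwargs": {
  "plan": [
    [[0.04,0.2,0,0,0,0],[0.07,0.4,0,0,0,0],[0.1,0.5,0,0,0,0],[0.1,0.5,0,0,0,0],[0.1,0.5,0,0,0,0],[0.1,0.5,0,0,0,0],[0.1,0.5,0,0,0,0],[0.1,0.5,0,0,0,0],[0.1,0.5,0,0,0,0],[0.1,0.5,0,0,0,0]]
  ]
}}

```text
time_s: 25.6
position: [0.4732, 0.2404, 0.1488]
tool_rot: [[-1.0, 0.003, -0.001], [0.003, 1.0, -0.0], [0.001, -0.0, -1.0]]
ft_force: [0.7, -0.3, -3.8]
grip_width: 0.0106
```

{"fn": "jog_arm", "kwargs": {
  "plan": [
    [[0.1,0.5,0,0,0,0],[0.1,0.5,0,0,0,0],[0.08,0.4,0,0,0,0],[0.06,0.2,0,0,0,0],[0,0.1,0,0,0,0],[0,0,0.3,0,0,0],[0,0,0.4,0,0,0],[0,0,0.4,0,0,0],[0,0,0.4,0,0,0],[0,0,0.2,0,0,0]]
  ]
}}

```text
time_s: 26.6
position: [0.46, 0.3062, 0.0793]
tool_rot: [[-1.0, 0.004, -0.003], [0.004, 1.0, -0.001], [0.003, -0.001, -1.0]]
ft_force: [-0.8, 0.3, -3.2]
grip_width: 0.0104
```

```bash
python3 go.py .464 .307 .0521 90
python3 - <<'E'
from h import *
im,d=vision.get_image('side'); save('s9',cv2.resize(im[200:400,230:450],None,fx=3,fy=3,interpolation=cv2.INTER_CUBIC))
E
```

```text
t 26.6 pos [0.46   0.3062 0.0793] yang 89.76 F [-0.8  0.3 -3.2] w 0.0104 q [21.4, 31.1, 86.4, -0.0, 62.7, -68.4]
turn units(in current frame) [-0.009 -0.018 -0.028]
shift units in TARGET frame [-0.099  0.02   0.679]
shift units in CURRENT frame [-0.101  0.022  0.679]
```

View pics/s9.png

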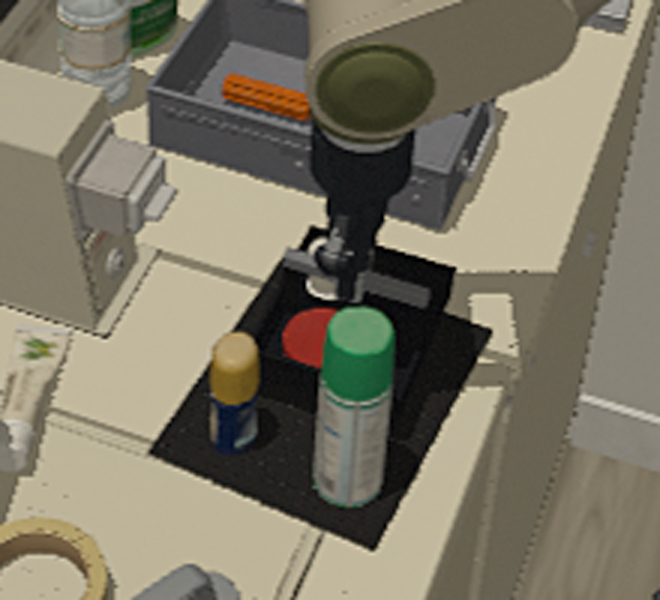

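{"fn": "jog_arm", "kwargs": {
  "plan": [
    [[0,0,0.2,0,0,0],[0,0,0.2,0,0,0],[0,0,0.12,0,0,0],[0,0,0.06,0,0,0],[0,0,0.05,0,0,0],[0,0,0.03,0,0,0],[0,0,0,0,0,0],[0,0,0,0,0,0]]
  ]
}}

```text
time_s: 27.45
position: [0.4607, 0.3073, 0.0551]
tool_rot: [[-1.0, 0.003, 0.0], [0.003, 1.0, 0.0], [-0.0, 0.0, -1.0]]
ft_force: [0.2, -0.4, -3.0]
grip_width: 0.0103
```

{"fn": "jog_arm", "kwargs": {
  "plan": [
    [[0,0,0.04,0,0,0],[0,0,0.04,0,0,0],[0,0,0.03,0,0,0],[0,0,0,0,0,0],[0,0,0,0,0,0]]
  ]
}}

```text
time_s: 27.95
position: [0.4606, 0.3072, 0.0511]
tool_rot: [[-1.0, 0.003, 0.0], [0.003, 1.0, 0.0], [-0.0, 0.0, -1.0]]
ft_force: [-2.5, -0.8, 5.6]
grip_width: 0.0104
```

{"fn": "jog_arm", "kwargs": {
  "plan": [
    [[0,0,0,0,0,0],[0,0,0,0,0,0],[0,0,0,0,0,0],[0,0,-0.4,0,0,0],[0,0,-0.8,0,0,0],[0,0,-0.9,0,0,0],[0,0,-0.9,0,0,0],[0,0,-0.9,0,0,0],[0,0,0,0,0,0]]
  ],
  "grip": 0
}}

```text
time_s: 28.85
position: [0.4623, 0.308, 0.2113]
tool_rot: [[-1.0, 0.003, 0.009], [0.003, 1.0, 0.003], [-0.009, 0.003, -1.0]]
ft_force: [0.3, -0.7, 0.3]
grip_width: 0.0427
```

```bash
python3 go.py .62 .053 .15 90; python3 m.py | grep -E -A1 'nut|mat|spray|rollon|tray|tin'
python3 - <<'E'
from h import *
im,d=vision.get_image('side'); save('s10',cv2.resize(im[180:400,230:450],None,fx=2.7,fy=2.7,interpolation=cv2.INTER_CUBIC))
im,d=vision.get_image('top'); save('t10',cv2.resize(im[200:400,130:430],None,fx=2.5,fy=2.5,interpolation=cv2.INTER_CUBIC))
E
```

```text
t 28.85 pos [0.4623 0.308  0.2113] yang 89.82 F [ 0.3 -0.7  0.3] w 0.0427 q [21.5, 23.0, 75.9, 0.0, 80.6, -68.4]
turn units(in current frame) [ 0.023  0.059 -0.021]
shift units in TARGET frame [-3.942 -6.374  1.533]
shift units in CURRENT frame [-3.949 -6.367  1.545]
top spray_can 0.67 [163.2, 348.3, 182.7, 360.3] z [0.011 0.076 0.47 ] med [0.4079 0.4033 0.0759] top mid [0.4181 0.3049] [0.006 0.015]
    rect 0.4179 0.3616 0.0225 0.1275 9.97
top rollon none
top tray 0.76 [187.7, 303.2, 260.0, 357.4] z [-0.     0.007  0.069] med [0.4518 0.2729 0.0073] top mid [0.4619 0.2654] [0.112 0.087]
    rect 0.4594 0.3015 0.1592 0.1277 89.99
top washer_tin 0.67 [328.0, 239.3, 344.4, 311.2] z [0.016 0.027 0.035] med [0.6271 0.0529 0.0267] top mid [0.6283 0.0537] [0.084 0.021]
    rect 0.5874 0.0513 0.0261 0.1681 89.77
top nut_driver 0.65 [328.1, 237.7, 340.2, 311.4] z [0.002 0.024 0.034] med [0.6121 0.053  0.0244] top mid [0.6283 0.0528] [0.084 0.023]
    rect 0.585 0.0539 0.0254 0.1729 89.66
--
top mat 0.58 [161.2, 283.3, 264.2, 374.7] z [-0.004  0.003  0.008] med [0.4931 0.2864 0.0026] top mid [
[... 439 characters left out ...]
0.76 [314.6, 284.4, 381.7, 347.4] z [0.002 0.026 0.074] med [0.4698 0.309  0.0256] top mid [0.4562 0.36  ] [0.123 0.12 ]
    rect 0.4634 0.3106 0.1366 0.2198 0.26
side washer_tin 0.77 [324.6, 309.7, 337.0, 330.3] z [0.023 0.029 0.143] med [0.4828 0.3512 0.0289] top mid [0.4425 0.4324] [0.004 0.009]
    rect 0.4745 0.3811 0.0322 0.1271 17.41
side nut_driver 0.75 [307.2, 227.3, 362.7, 243.1] z [0.013 0.024 0.033] med [0.6242 0.0592 0.0241] top mid [0.6253 0.058 ] [0.081 0.025]
    rect 0.5835 0.0581 0.0276 0.1724 87.97
--
side mat 0.72 [279.5, 285.6, 398.2, 382.6] z [-0.003  0.002  0.007] med [0.458  0.4115 0.002 ] top mid [0.4644 0.3493] [0.209 0.251]
    rect 0.464 0.3458 0.2506 0.1975 86.46
```

View pics/s10.png

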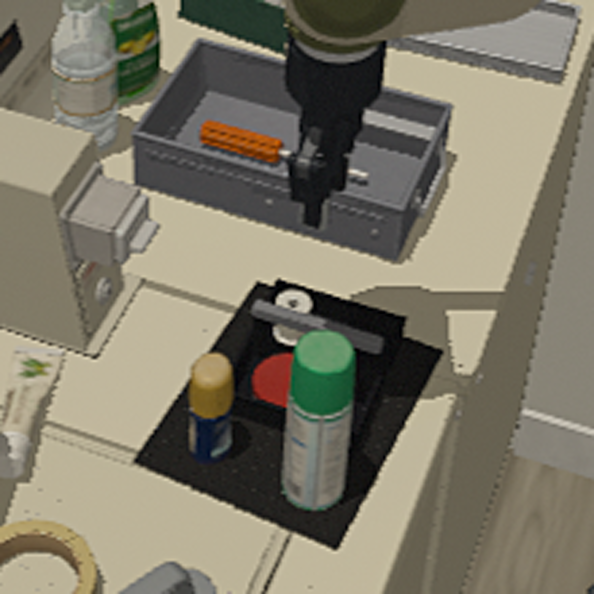

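View pics/t10.png

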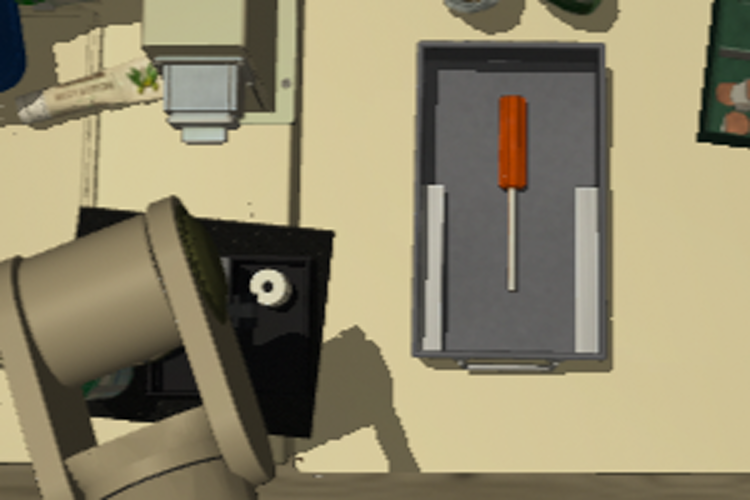

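{"fn": "jog_arm", "kwargs": {
  "plan": [
    [[-0.3,-0.5,0,0,0,0],[-0.46,-0.74,0,0,0,0],[-0.46,-0.74,0,0,0,0],[-0.46,-0.74,0,0,0,0],[-0.46,-0.74,0,0,0,0],[-0.46,-0.74,0,0,0,0],[-0.46,-0.74,0,0,0,0],[-0.46,-0.74,0,0,0,0],[-0.46,-0.7,0,0,0,0],[0,0,0,0,0,0]]
  ],
  "grip": 0.2
}}

```text
time_s: 31.05
position: [0.6206, 0.0481, 0.2058]
tool_rot: [[-1.0, 0.007, 0.0], [0.007, 1.0, -0.001], [-0.0, -0.001, -1.0]]
ft_force: [0.0, -0.2, -0.3]
grip_width: 0.0514
```

```bash
python3 go.py .622 .053 .010 89.7
```

```text
t 31.05 pos [0.6206 0.0481 0.2058] yang 89.58 F [ 0.  -0.2 -0.3] w 0.0514 q [-6.4, 30.2, 64.5, -0.0, 85.3, -96.0]
turn units(in current frame) [-0.005  0.    -0.014]
shift units in TARGET frame [-0.036  0.123  4.895]
shift units in CURRENT frame [-0.035  0.127  4.895]
```

{"fn": "jog_arm", "kwargs": {
  "plan": [
    [[-0.03,0.13,0.3,0,0,0],[0,0,0.6,0,0,0],[0,0,0.7,0,0,0],[0,0,0.7,0,0,0],[0,0,0.7,0,0,0],[0,0,0.6,0,0,0],[0,0,0.5,0,0,0],[0,0,0.3,0,0,0],[0,0,0.2,0,0,0],[0,0,0.1,0,0,0]]
  ]
}}

```text
time_s: 32.05
position: [0.62, 0.0573, 0.0182]
tool_rot: [[-1.0, 0.003, -0.0], [0.003, 1.0, 0.0], [0.0, 0.0, -1.0]]
ft_force: [0.1, 0.3, -0.5]
grip_width: 0.0511
```

{"fn": "jog_arm", "kwargs": {
  "plan": [
    [[0,0,0,0,0,0],[0,0,0,0,0,0]]
  ]
}}

```text
time_s: 32.25
position: [0.6206, 0.0568, 0.0193]
tool_rot: [[-1.0, 0.003, 0.001], [0.003, 1.0, -0.0], [-0.001, -0.0, -1.0]]
ft_force: [0.7, -0.3, -0.6]
grip_width: 0.0513
```

{"fn": "jog_arm", "kwargs": {
  "plan": [
    [[-0.03,-0.09,0.1,0,0,0],[0,0,0.1,0,0,0],[0,0,0.02,0,0,0],[0,0,0,0,0,0],[0,0,0,0,0,0]]
  ]
}}

```text
time_s: 32.75
position: [0.6214, 0.0531, 0.0097]
tool_rot: [[-1.0, 0.003, 0.0], [0.003, 1.0, -0.0], [-0.0, -0.0, -1.0]]
ft_force: [0.8, -1.0, 0.9]
grip_width: 0.0513
```

{"fn": "jog_arm", "kwargs": {
  "plan": [
    [[0,0,0,0,0,0],[0,0,0,0,0,0],[0,0,0,0,0,0],[0,0,0,0,0,0],[0,0,0,0,0,0],[0,0,0,0,0,0]]
  ],
  "grip": -1,
  "squeeze": 50
}}

```text
time_s: 33.35
position: [0.6215, 0.0531, 0.01]
tool_rot: [[-1.0, 0.003, 0.001], [0.003, 1.0, -0.0], [-0.001, -0.0, -1.0]]
ft_force: [-1.0, -0.7, 5.0]
grip_width: 0.0238
```

{"fn": "jog_arm", "kwargs": {
  "plan": [
    [[0,0,-0.15,0,0,0],[0,0,-0.3,0,0,0],[0,0,-0.5,0,0,0],[0,0,-0.6,0,0,0],[0,0,-0.6,0,0,0],[0,0,-0.5,0,0,0],[0,0,-0.2,0,0,0],[0.3,-0.1,0,0,0,0],[0.5,-0.3,0,0,0,0],[0.6,-0.5,0,0,0,0]]
  ]
}}

```text
time_s: 34.35
position: [0.5645, 0.0176, 0.1233]
tool_rot: [[-1.0, 0.002, -0.001], [0.002, 1.0, 0.0], [0.001, 0.0, -1.0]]
ft_force: [0.1, 0.2, -0.1]
grip_width: 0.0244
```

{"fn": "jog_arm", "kwargs": {
  "plan": [
    [[0.6,-0.6,0,0,0,0],[0.5,-0.7,0,0,0,0],[0.36,-0.7,0,0,0,0],[0,-0.8,0,0,0,0],[0,-0.8,0,0,0,0],[0,-0.8,0,0,0,0],[0,-0.8,0,0,0,0],[0,-0.8,0,0,0,0],[0,-0.6,0,0,0,0],[0,-0.13,0,0,0,0]]
  ]
}}

```text
time_s: 35.35
position: [0.5056, -0.2539, 0.1233]
tool_rot: [[-1.0, 0.006, -0.0], [0.006, 1.0, -0.0], [0.0, -0.0, -1.0]]
ft_force: [-0.3, 0.5, -1.9]
grip_width: 0.0244
```

```bash
python3 go.py .507 -.252 .010 92.5;  python3 - <<'E'
from h import *
im,d=vision.get_image('side'); save('s11',cv2.resize(im[100:300,300:500],None,fx=2.7,fy=2.7,interpolation=cv2.INTER_CUBIC))
E
```

```text
t 35.35 pos [ 0.5056 -0.2539  0.1233] yang 89.67 F [-0.3  0.5 -1.9] w 0.0244 q [-38.6, 29.0, 81.4, -0.0, 69.6, -128.3]
turn units(in current frame) [-0.001 -0.002 -0.33 ]
shift units in TARGET frame [-0.037  0.047  2.832]
shift units in CURRENT frame [-0.036  0.049  2.832]
```

View pics/s11.png

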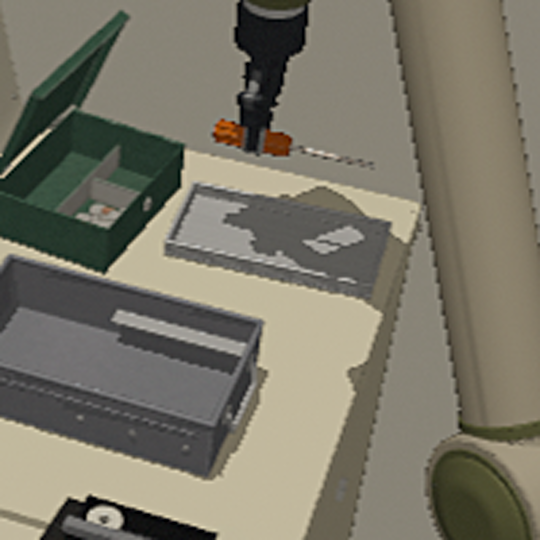

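{"fn": "jog_arm", "kwargs": {
  "plan": [
    [[-0.03,0.04,0.3,0,0,-0.33],[0,0,0.5,0,0,0],[0,0,0.5,0,0,0],[0,0,0.5,0,0,0],[0,0,0.4,0,0,0],[0,0,0.3,0,0,0],[0,0,0.15,0,0,0],[0,0,0.1,0,0,0],[0,0,0,0,0,0],[0,0,0,0,0,0]]
  ]
}}

```text
time_s: 36.4
position: [0.5074, -0.2503, 0.0143]
tool_rot: [[-0.999, -0.046, 0.001], [-0.046, 0.999, -0.001], [-0.001, -0.001, -1.0]]
ft_force: [-0.3, -0.5, -1.4]
grip_width: 0.0242
```

{"fn": "jog_arm", "kwargs": {
  "plan": [
    [[0,0,0.06,0,0,0],[0,0,0.05,0,0,0],[0,0,0.04,0,0,0],[0,0,0,0,0,0],[0,0,0,0,0,0]]
  ]
}}

```text
time_s: 36.9
position: [0.5072, -0.2502, 0.008]
tool_rot: [[-0.999, -0.046, 0.0], [-0.046, 0.999, -0.0], [-0.0, -0.0, -1.0]]
ft_force: [-1.3, 0.6, 3.8]
grip_width: 0.0241
```

Contact; open (to ~50 mm, inside the dish) and rise.

{"fn": "jog_arm", "kwargs": {
  "plan": [
    [[0,0,0,0,0,0],[0,0,0,0,0,0],[0,0,0,0,0,0],[0,0,0,0,0,0],[0,0,-0.3,0,0,0],[0,0,-0.7,0,0,0],[0,0,-0.9,0,0,0],[0,0,-0.9,0,0,0],[0,0,-0.9,0,0,0],[0,0,-0.9,0,0,0]]
  ],
  "grip": 0.15
}}

```text
time_s: 37.9
position: [0.5069, -0.2499, 0.1943]
tool_rot: [[-0.999, -0.046, 0.001], [-0.046, 0.999, -0.001], [-0.001, -0.001, -1.0]]
ft_force: [0.0, 0.3, 0.4]
grip_width: 0.0492
```

```bash
python3 go.py .4607 .3072 .20 89.8;  python3 - <<'E'
from h import *
im,d=vision.get_image('side'); save('s12',cv2.resize(im[100:300,300:500],None,fx=2.7,fy=2.7,interpolation=cv2.INTER_CUBIC))
r=spotter.trace('side','nut_driver')
for x in r[:1]:
    P,u,v=pts('side',d,x['pixels']); print(x['score'],P.mean(0),cv2.minAreaRect(P[:,:2].astype(np.float32)),np.percentile(P[:,2],[2,98]))
E
```

```text
t 37.9 pos [ 0.5069 -0.2499  0.1943] yang 92.65 F [0.  0.3 0.4] w 0.0492 q [-38.2, 24.9, 75.6, -0.0, 79.4, -130.9]
turn units(in current frame) [-0.004  0.005  0.332]
shift units in TARGET frame [ 1.204 13.924 -0.142]
shift units in CURRENT frame [ 0.51  13.966 -0.151]
0.85 [ 0.49228993 -0.24892361  0.01628763] ((0.4719974994659424, -0.2618512511253357), (0.07032676786184311, 0.18578732013702393), 86.10486602783203) [-0.00281902  0.0299472 ]
```

View pics/s12.png

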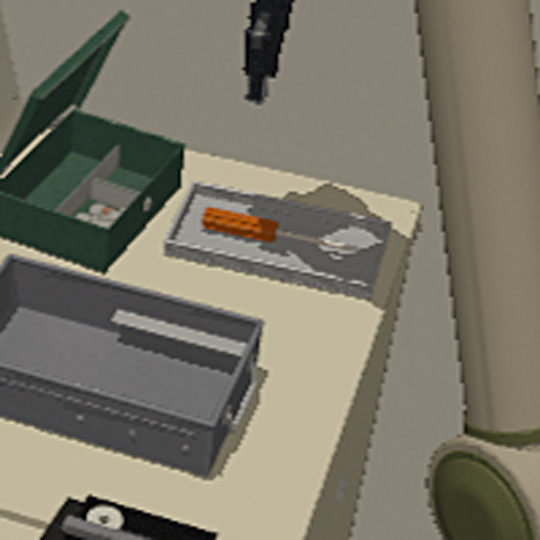

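{"fn": "jog_arm", "kwargs": {
  "plan": [
    [[0,0,0,0,0,0.33],[0.07,0.5,0,0,0,0],[0.07,0.8,0,0,0,0],[0.07,0.8,0,0,0,0],[0.07,0.8,0,0,0,0],[0.07,0.8,0,0,0,0],[0.07,0.8,0,0,0,0],[0.07,0.8,0,0,0,0],[0.07,0.8,0,0,0,0],[0.07,0.8,0,0,0,0]]
  ],
  "grip": 0
}}

```text
time_s: 39.0
position: [0.4823, 0.0272, 0.1918]
tool_rot: [[-1.0, 0.003, -0.0], [0.003, 1.0, 0.0], [0.0, 0.0, -1.0]]
ft_force: [-0.5, -0.0, 0.1]
grip_width: 0.0428
```

{"fn": "jog_arm", "kwargs": {
  "plan": [
    [[0.07,0.8,0,0,0,0],[0.07,0.8,0,0,0,0],[0.07,0.8,0,0,0,0],[0.07,0.8,0,0,0,0],[0.07,0.8,0,0,0,0],[0.07,0.8,0,0,0,0],[0.07,0.8,0,0,0,0],[0.07,0.8,0,0,0,0],[0.01,0.62,0,0,0,0],[0,0,0,0,0,0]]
  ]
}}

```text
time_s: 40.0
position: [0.4603, 0.309, 0.1915]
tool_rot: [[-1.0, 0.0, -0.0], [0.0, 1.0, 0.0], [0.0, 0.0, -1.0]]
ft_force: [0.2, -1.3, 0.4]
grip_width: 0.043
```

{"fn": "jog_arm", "kwargs": {
  "plan": [
    [[0,0,0,0,0,0],[0,0,0,0,0,0]]
  ]
}}

```text
time_s: 40.2
position: [0.461, 0.306, 0.1917]
tool_rot: [[-1.0, 0.004, -0.0], [0.004, 1.0, -0.0], [0.0, -0.0, -1.0]]
ft_force: [0.9, -0.4, -0.7]
grip_width: 0.0429
```

```bash
python3 go.py .4607 .3072 .0508 89.8
```

```text
t 40.2 pos [0.461  0.306  0.1917] yang 89.77 F [ 0.9 -0.4 -0.7] w 0.0429 q [21.3, 23.9, 77.7, -0.0, 78.4, -68.4]
turn units(in current frame) [-0.003 -0.002 -0.004]
shift units in TARGET frame [0.008 0.031 3.523]
shift units in CURRENT frame [0.007 0.033 3.523]
```

{"fn": "jog_arm", "kwargs": {
  "plan": [
    [[0,0.03,0.3,0,0,0],[0,0,0.6,0,0,0],[0,0,0.6,0,0,0],[0,0,0.6,0,0,0],[0,0,0.5,0,0,0],[0,0,0.4,0,0,0],[0,0,0.3,0,0,0],[0,0,0.2,0,0,0],[0,0,0.02,0,0,0],[0,0,0,0,0,0]]
  ]
}}

```text
time_s: 41.2
position: [0.4612, 0.308, 0.0512]
tool_rot: [[-1.0, 0.003, 0.0], [0.003, 1.0, 0.0], [-0.0, 0.0, -1.0]]
ft_force: [-0.1, -0.8, 0.0]
grip_width: 0.0427
```

{"fn": "jog_arm", "kwargs": {
  "plan": [
    [[0,0,0,0,0,0],[0,0,0,0,0,0],[0,0,0,0,0,0],[0,0,0,0,0,0],[0,0,0,0,0,0],[0,0,0,0,0,0],[0,0,0,0,0,0]]
  ],
  "grip": -1,
  "squeeze": 80
}}

```text
time_s: 41.9
position: [0.4613, 0.3081, 0.0518]
tool_rot: [[-1.0, 0.003, 0.001], [0.003, 1.0, 0.0], [-0.001, 0.0, -1.0]]
ft_force: [-0.9, -0.6, 6.2]
grip_width: 0.0103
```

{"fn": "jog_arm", "kwargs": {
  "plan": [
    [[0,0,-0.05,0,0,0],[0,0,-0.15,0,0,0],[0,0,-0.3,0,0,0],[0,0,-0.4,0,0,0],[0,0,-0.4,0,0,0],[0,0,-0.4,0,0,0],[0,0,-0.4,0,0,0],[0,0,-0.3,0,0,0],[0,0,-0.1,0,0,0],[0,0,0,0,0,0]]
  ]
}}

```text
time_s: 42.9
position: [0.4611, 0.3081, 0.1514]
tool_rot: [[-1.0, 0.003, 0.001], [0.003, 1.0, 0.0], [-0.001, 0.0, -1.0]]
ft_force: [-0.5, -0.8, -3.3]
grip_width: 0.0102
```

```bash
python3 go.py .5101 .055 .15 89.8;  python3 - <<'E'
from h import *
im,d=vision.get_image('side'); save('s13',cv2.resize(im[200:400,230:450],None,fx=3,fy=3,interpolation=cv2.INTER_CUBIC))
E
```

```text
t 42.9 pos [0.4611 0.3081 0.1514] yang 89.82 F [-0.5 -0.8 -3.3] w 0.0102 q [21.5, 26.3, 81.1, -0.0, 72.6, -68.3]
turn units(in current frame) [0.002 0.005 0.002]
shift units in TARGET frame [-1.248 -6.322  0.034]
shift units in CURRENT frame [-1.246 -6.323  0.033]
```

View pics/s13.png

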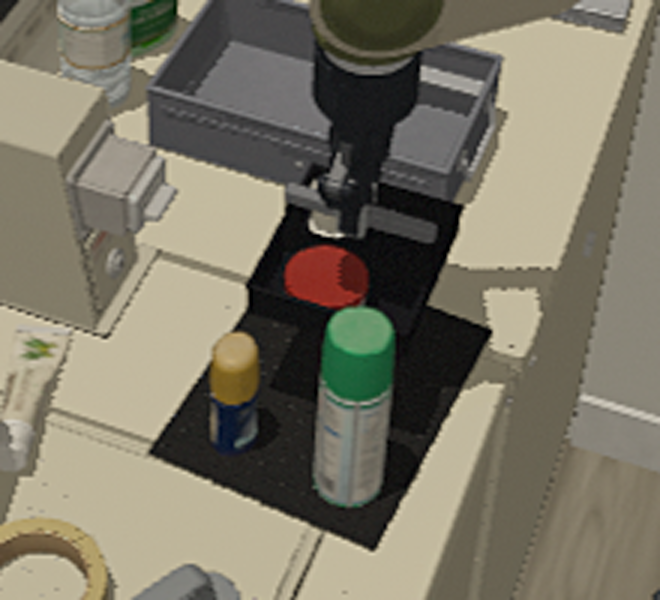

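{"fn": "jog_arm", "kwargs": {
  "plan": [
    [[-0.04,-0.2,0,0,0,0],[-0.08,-0.4,0,0,0,0],[-0.1,-0.5,0,0,0,0],[-0.1,-0.5,0,0,0,0],[-0.1,-0.5,0,0,0,0],[-0.1,-0.5,0,0,0,0],[-0.1,-0.5,0,0,0,0],[-0.1,-0.5,0,0,0,0],[-0.1,-0.5,0,0,0,0],[-0.1,-0.5,0,0,0,0]]
  ]
}}

```text
time_s: 43.95
position: [0.497, 0.1225, 0.1503]
tool_rot: [[-1.0, 0.004, -0.001], [0.004, 1.0, -0.0], [0.001, -0.0, -1.0]]
ft_force: [0.0, 0.3, -3.0]
grip_width: 0.0101
```

{"fn": "jog_arm", "kwargs": {
  "plan": [
    [[-0.1,-0.5,0,0,0,0],[-0.1,-0.5,0,0,0,0],[-0.1,-0.4,0,0,0,0],[-0.06,-0.22,0,0,0,0],[-0.06,-0.1,0,0,0,0],[0,0,0,0,0,0],[0,0,0,0,0,0],[0,0,0,0,0,0]]
  ]
}}

```text
time_s: 44.75
position: [0.5136, 0.0556, 0.1509]
tool_rot: [[-1.0, 0.003, -0.0], [0.003, 1.0, 0.0], [0.0, 0.0, -1.0]]
ft_force: [-0.3, -0.4, -4.4]
grip_width: 0.0104
```

```bash
python3 go.py .5107 .0557 .0868 89.8
```

```text
t 44.75 pos [0.5136 0.0556 0.1509] yang 89.86 F [-0.3 -0.4 -4.4] w 0.0104 q [-7.0, 22.9, 87.1, 0.0, 70.0, -96.8]
turn units(in current frame) [ 0.001 -0.001  0.007]
shift units in TARGET frame [7.200e-02 1.000e-03 1.602e+00]
shift units in CURRENT frame [7.200e-02 1.000e-03 1.602e+00]
```

{"fn": "jog_arm", "kwargs": {
  "plan": [
    [[0.07,0,0.1,0,0,0],[0,0,0.3,0,0,0],[0,0,0.3,0,0,0],[0,0,0.3,0,0,0],[0,0,0.25,0,0,0],[0,0,0.15,0,0,0],[0,0,0.1,0,0,0],[0,0,0,0,0,0],[0,0,0,0,0,0]]
  ]
}}

```text
time_s: 45.65
position: [0.5112, 0.0551, 0.0912]
tool_rot: [[-1.0, 0.003, 0.001], [0.003, 1.0, -0.0], [-0.001, -0.0, -1.0]]
ft_force: [0.4, 0.3, -3.3]
grip_width: 0.0102
```

```bash
python3 go.py .5107 .0557 .0868 89.8;  python3 - <<'E'
from h import *
im,d=vision.get_image('side'); save('s14',cv2.resize(im[150:300,250:450],None,fx=3.5,fy=3.5,interpolation=cv2.INTER_CUBIC))
E
```

```text
t 45.65 pos [0.5112 0.0551 0.0912] yang 89.82 F [ 0.4  0.3 -3.3] w 0.0102 q [-7.1, 27.0, 92.0, 0.0, 61.0, -96.9]
turn units(in current frame) [-0.     0.004  0.002]
shift units in TARGET frame [0.012 0.016 0.111]
shift units in CURRENT frame [0.012 0.016 0.111]
```

View pics/s14.png

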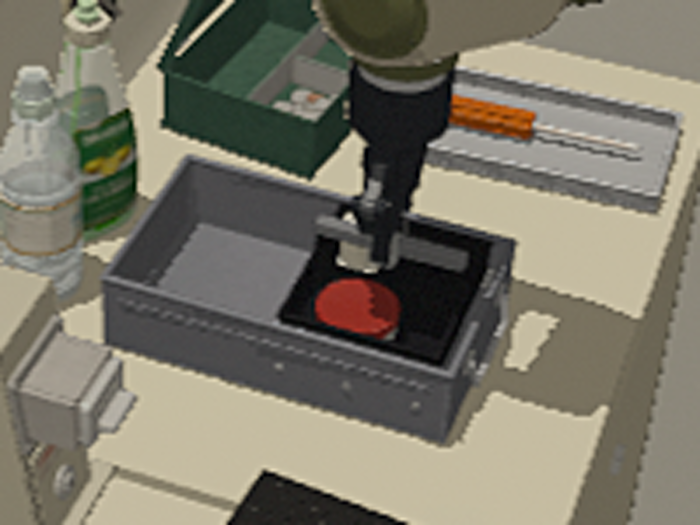

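{"fn": "jog_arm", "kwargs": {
  "plan": [
    [[0,0,0.05,0,0,0],[0,0,0.04,0,0,0],[0,0,0.03,0,0,0],[0,0,0.01,0,0,0],[0,0,0,0,0,0],[0,0,0,0,0,0]]
  ]
}}

```text
time_s: 46.3
position: [0.511, 0.055, 0.0867]
tool_rot: [[-1.0, 0.003, 0.001], [0.003, 1.0, -0.0], [-0.001, -0.0, -1.0]]
ft_force: [-3.8, 0.1, 7.5]
grip_width: 0.0104
```

Seated. Release and rise.

{"fn": "jog_arm", "kwargs": {
  "plan": [
    [[0,0,0,0,0,0],[0,0,0,0,0,0],[0,0,0,0,0,0],[0,0,0,0,0,0],[0,0,-0.4,0,0,0],[0,0,-0.9,0,0,0],[0,0,-0.9,0,0,0],[0,0,-0.9,0,0,0],[0,0,-0.5,0,0,0],[0,0,0,0,0,0]]
  ],
  "grip": 0
}}

```text
time_s: 47.3
position: [0.512, 0.055, 0.2324]
tool_rot: [[-1.0, 0.003, 0.006], [0.003, 1.0, -0.001], [-0.006, -0.001, -1.0]]
ft_force: [1.2, 0.5, 0.1]
grip_width: 0.0427
```

{"fn": "jog_arm", "kwargs": {
  "plan": [
    [[0,0,0,0,0,0.95],[0,0,0,0,0,0.95],[0,0,0,0,0,0.95],[0,0,0,0,0,0.95],[0,0,0,0,0,0.95],[0,0,0,0,0,0.95],[0,0,0,0,0,0.95],[0,0,0,0,0,0.95],[0,0,0,0,0,0.95],[0,0,0,0,0,0.95]]
  ],
  "grip": 0.5
}}

```text
time_s: 48.3
position: [0.5106, 0.0551, 0.2284]
tool_rot: [[-0.136, 0.991, -0.002], [0.991, 0.136, 0.0], [0.001, -0.002, -1.0]]
ft_force: [0.5, 1.1, -0.1]
grip_width: 0.0641
```

{"fn": "jog_arm", "kwargs": {
  "plan": [
    [[0,0,0,0,0,0.92],[0,0,0,0,0,0.02],[0,0,0,0,0,0]]
  ]
}}

```text
time_s: 48.6
position: [0.5108, 0.0551, 0.2289]
tool_rot: [[-0.005, 1.0, -0.001], [1.0, 0.005, 0.0], [0.0, -0.001, -1.0]]
ft_force: [0.0, 0.3, 0.3]
grip_width: 0.0644
```

```bash
python3 go.py .5169 .4216 .21 0
python3 - <<'E'
from h import *
im,d=vision.get_image('side'); save('s15',cv2.resize(im[150:400,230:480],None,fx=2.4,fy=2.4,interpolation=cv2.INTER_CUBIC))
E
```

```text
t 48.6 pos [0.5108 0.0551 0.2289] yang 0.29 F [0.  0.3 0.3] w 0.0644 q [-7.1, 18.3, 80.2, -0.0, 81.6, -7.4]
turn units(in current frame) [-0.009 -0.001  0.034]
shift units in TARGET frame [9.163 0.153 0.474]
shift units in CURRENT frame [9.162 0.2   0.475]
```

View pics/s15.png

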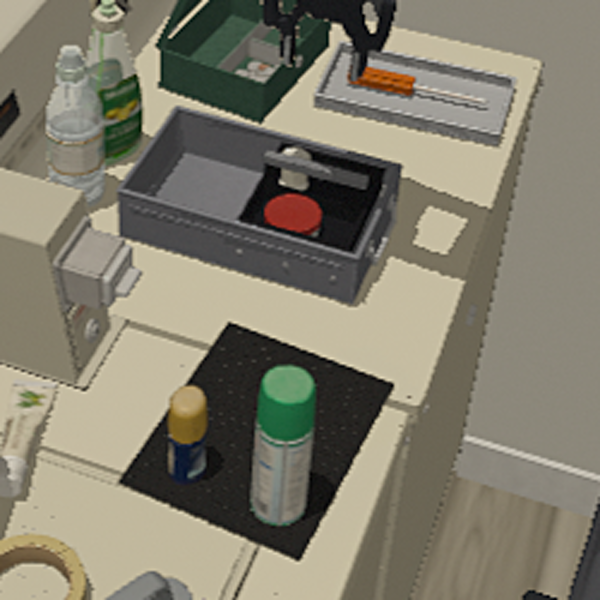

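{"fn": "jog_arm", "kwargs": {
  "plan": [
    [[0.5,0.015,0,0,0,0.01],[0.9,0.015,0,0,0,0],[0.97,0.015,0,0,0,0],[0.97,0.015,0,0,0,0],[0.97,0.015,0,0,0,0],[0.97,0.015,0,0,0,0],[0.97,0.015,0,0,0,0],[0.97,0.015,0,0,0,0],[0.97,0.015,0,0,0,0],[0.96,0.015,0,0,0,0]]
  ]
}}

```text
time_s: 49.65
position: [0.5167, 0.4227, 0.2293]
tool_rot: [[-0.003, 1.0, -0.0], [1.0, 0.003, -0.0], [-0.0, -0.0, -1.0]]
ft_force: [-0.0, -0.7, -0.1]
grip_width: 0.0641
```

{"fn": "jog_arm", "kwargs": {
  "plan": [
    [[0,0,0,0,0,0],[0,0,0,0,0,0],[0,0,0,0,0,0]]
  ]
}}

```text
time_s: 49.95
position: [0.5171, 0.4202, 0.2296]
tool_rot: [[-0.0, 1.0, -0.0], [1.0, 0.0, -0.0], [-0.0, -0.0, -1.0]]
ft_force: [0.2, -0.9, -0.1]
grip_width: 0.0641
```

```bash
python3 go.py .5169 .4216 .0697 0.1
```

```text
t 49.95 pos [0.5171 0.4202 0.2296] yang 0.01 F [ 0.2 -0.9 -0.1] w 0.0641 q [28.9, 34.1, 53.4, -0.0, 92.5, 28.9]
turn units(in current frame) [-0.002  0.003 -0.01 ]
shift units in TARGET frame [ 0.036 -0.005  3.998]
shift units in CURRENT frame [ 0.038 -0.004  3.998]
```

{"fn": "jog_arm", "kwargs": {
  "plan": [
    [[0.04,0,0.3,0,0,0],[0,0,0.6,0,0,0],[0,0,0.6,0,0,0],[0,0,0.6,0,0,0],[0,0,0.6,0,0,0],[0,0,0.5,0,0,0],[0,0,0.4,0,0,0],[0,0,0.3,0,0,0],[0,0,0.1,0,0,0],[0,0,0,0,0,0]]
  ]
}}

```text
time_s: 50.95
position: [0.517, 0.4223, 0.0694]
tool_rot: [[0.0, 1.0, -0.001], [1.0, -0.0, -0.0], [-0.0, -0.001, -1.0]]
ft_force: [-0.6, -0.9, 0.2]
grip_width: 0.0638
```

{"fn": "jog_arm", "kwargs": {
  "plan": [
    [[0,0,0,0,0,0],[0,0,0,0,0,0],[0,0,0,0,0,0],[0,0,0,0,0,0],[0,0,0,0,0,0],[0,0,0,0,0,0],[0,0,0,0,0,0]]
  ],
  "grip": -1,
  "squeeze": 30
}}

```text
time_s: 51.65
position: [0.5171, 0.4229, 0.0707]
tool_rot: [[-0.0, 1.0, 0.001], [1.0, 0.0, 0.001], [0.001, 0.001, -1.0]]
ft_force: [-2.0, 0.4, 6.1]
grip_width: 0.0331
```

{"fn": "jog_arm", "kwargs": {
  "plan": [
    [[0,0,-0.3,0,0,0],[0,0,-0.6,0,0,0],[0,0,-0.7,0,0,0],[0,0,-0.7,0,0,0],[0,0,-0.6,0,0,0],[0,0,-0.3,0,0,0],[-0.3,0,0,0,0,0],[-0.6,0,0,0,0,0],[-0.7,0,0,0,0,0],[-0.7,0,0,0,0,0]]
  ]
}}

```text
time_s: 52.65
position: [0.5162, 0.3287, 0.196]
tool_rot: [[-0.0, 1.0, -0.003], [1.0, 0.0, -0.001], [-0.001, -0.003, -1.0]]
ft_force: [0.3, -0.6, -0.3]
grip_width: 0.0334
```

{"fn": "jog_arm", "kwargs": {
  "plan": [
    [[-0.8,0,0,0,0,0],[-0.8,0,0,0,0,0],[-0.8,0,0,0,0,0],[-0.8,0.3,0,0,0,0],[-0.8,0.5,0,0,0,0],[-0.8,0.5,0,0,0,0],[-0.8,0.5,0,0,0,0],[-0.8,0.5,0,0,0,0],[-0.8,0.5,0,0,0,0],[-0.5,0.4,0,0,0,0]]
  ]
}}

```text
time_s: 53.65
position: [0.6449, 0.0195, 0.1958]
tool_rot: [[0.002, 1.0, -0.003], [1.0, -0.002, -0.0], [-0.0, -0.003, -1.0]]
ft_force: [-0.9, 1.1, -0.6]
grip_width: 0.0331
```

{"fn": "jog_arm", "kwargs": {
  "plan": [
    [[-0.2,0.2,0,0,0,0],[0,0,0,0,0,0],[0,0,0,0,0,0],[0,0,0,0,0,0]]
  ]
}}

```text
time_s: 54.05
position: [0.6522, 0.0159, 0.1978]
tool_rot: [[-0.001, 1.0, -0.0], [1.0, 0.001, 0.0], [0.0, -0.0, -1.0]]
ft_force: [-0.3, -0.3, -1.9]
grip_width: 0.033
```

```bash
python3 go.py .6536 .0127 .0727 0.1;  python3 - <<'E'
from h import *
im,d=vision.get_image('side'); save('s16',cv2.resize(im[130:300,250:450],None,fx=3.5,fy=3.5,interpolation=cv2.INTER_CUBIC))
E
```

```text
t 54.05 pos [0.6522 0.0159 0.1978] yang 0.08 F [-0.3 -0.3 -1.9] w 0.033 q [-9.0, 33.6, 59.5, 0.0, 86.9, -9.1]
turn units(in current frame) [-0.003 -0.001 -0.002]
shift units in TARGET frame [-0.08   0.034  3.127]
shift units in CURRENT frame [-0.081  0.035  3.127]
```

View pics/s16.png

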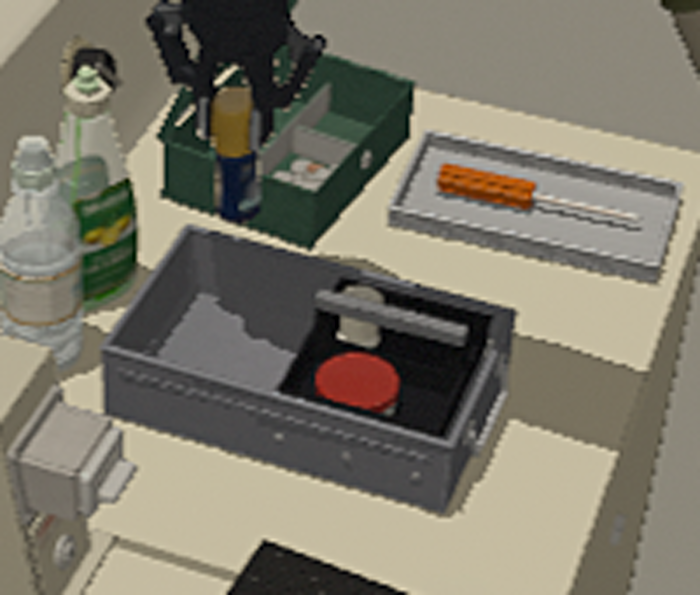

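{"fn": "jog_arm", "kwargs": {
  "plan": [
    [[-0.08,0.03,0.3,0,0,0],[0,0,0.5,0,0,0],[0,0,0.5,0,0,0],[0,0,0.5,0,0,0],[0,0,0.5,0,0,0],[0,0,0.4,0,0,0],[0,0,0.2,0,0,0],[0,0,0.1,0,0,0],[0,0,0,0,0,0],[0,0,0,0,0,0]]
  ]
}}

```text
time_s: 55.1
position: [0.6545, 0.0114, 0.0784]
tool_rot: [[-0.0, 1.0, 0.001], [1.0, 0.0, -0.0], [-0.0, 0.001, -1.0]]
ft_force: [0.5, 1.1, -1.1]
grip_width: 0.0332
```

{"fn": "jog_arm", "kwargs": {
  "plan": [
    [[0.03,0,0.06,0,0,0],[0,0,0.04,0,0,0],[0,0,0.03,0,0,0],[0,0,0.02,0,0,0],[0,0,0,0,0,0],[0,0,0,0,0,0]]
  ]
}}

```text
time_s: 55.7
position: [0.6543, 0.0126, 0.0727]
tool_rot: [[-0.0, 1.0, 0.001], [1.0, 0.0, -0.0], [-0.0, 0.001, -1.0]]
ft_force: [-2.4, -0.6, 5.5]
grip_width: 0.0334
```

Contact at the expected height. Release, rise, go for the can.

{"fn": "jog_arm", "kwargs": {
  "plan": [
    [[0,0,0,0,0,0],[0,0,0,0,0,0],[0,0,0,0,0,0],[0,0,0,0,0,0],[0,0,-0.4,0,0,0],[0,0,-0.9,0,0,0],[0,0,-0.9,0,0,0],[0,0,-0.9,0,0,0],[0,0,-0.9,0,0,0],[0,0,-0.5,0,0,0]]
  ],
  "grip": 0.5
}}

```text
time_s: 56.7
position: [0.6546, 0.0126, 0.2551]
tool_rot: [[-0.0, 1.0, 0.004], [1.0, 0.0, -0.001], [-0.001, 0.004, -1.0]]
ft_force: [-0.3, 0.5, -0.2]
grip_width: 0.0642
```

```bash
python3 go.py .4206 .4246 .25 0;  python3 - <<'E'
from h import *
im,d=vision.get_image('side'); save('s17',cv2.resize(im[130:300,250:450],None,fx=3.5,fy=3.5,interpolation=cv2.INTER_CUBIC))
E
```

```text
t 56.7 pos [0.6546 0.0126 0.2551] yang 0.01 F [-0.3  0.5 -0.2] w 0.0642 q [-9.2, 32.0, 53.1, 0.0, 94.6, -9.2]
turn units(in current frame) [0.029 0.005 0.001]
shift units in TARGET frame [10.299 -5.85   0.129]
shift units in CURRENT frame [10.3   -5.849  0.096]
```

View pics/s17.png

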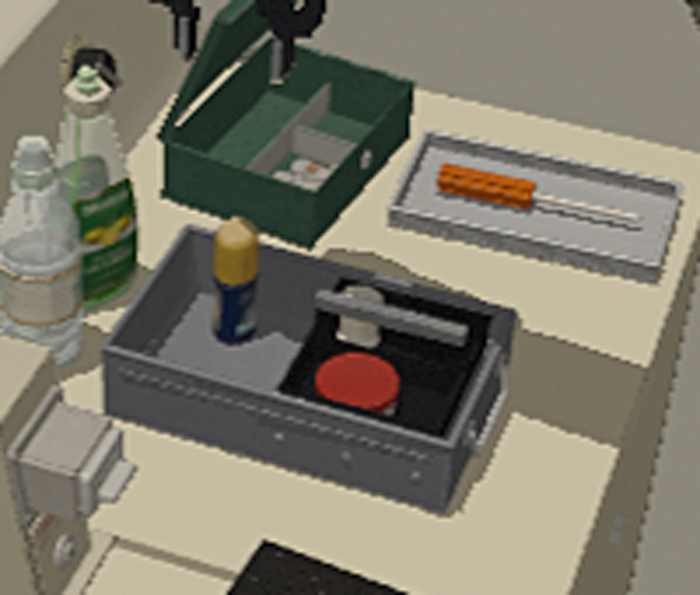

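{"fn": "jog_arm", "kwargs": {
  "plan": [
    [[0.4,-0.22,0,0,0,0],[0.8,-0.45,0,0,0,0],[0.8,-0.45,0,0,0,0],[0.8,-0.45,0,0,0,0],[0.8,-0.45,0,0,0,0],[0.8,-0.45,0,0,0,0],[0.8,-0.45,0,0,0,0],[0.8,-0.45,0,0,0,0],[0.8,-0.45,0,0,0,0],[0.8,-0.45,0,0,0,0]]
  ],
  "grip": 1
}}

```text
time_s: 57.75
position: [0.4811, 0.3182, 0.2502]
tool_rot: [[-0.0, 1.0, -0.003], [1.0, 0.0, -0.001], [-0.001, -0.003, -1.0]]
ft_force: [-0.1, -0.3, 0.1]
grip_width: 0.0854
```

{"fn": "jog_arm", "kwargs": {
  "plan": [
    [[0.8,-0.45,0,0,0,0],[0.8,-0.45,0,0,0,0],[0.7,-0.45,0,0,0,0],[0.4,-0.23,0,0,0,0],[0,0,0,0,0,0],[0,0,0,0,0,0],[0,0,0,0,0,0]]
  ]
}}

```text
time_s: 58.45
position: [0.4203, 0.4239, 0.2511]
tool_rot: [[0.001, 1.0, -0.001], [1.0, -0.001, -0.001], [-0.001, -0.001, -1.0]]
ft_force: [-0.7, 0.4, 0.6]
grip_width: 0.0851
```

```bash
python3 go.py .4206 .4246 .1238 0
```

```text
t 58.45 pos [0.4203 0.4239 0.2511] yang -0.05 F [-0.7  0.4  0.6] w 0.0851 q [33.9, 26.0, 64.3, -0.0, 89.8, 33.9]
turn units(in current frame) [-0.005  0.005 -0.006]
shift units in TARGET frame [0.018 0.008 3.184]
shift units in CURRENT frame [0.02  0.011 3.184]
```

{"fn": "jog_arm", "kwargs": {
  "plan": [
    [[0.02,0,0.3,0,0,0],[0,0,0.5,0,0,0],[0,0,0.6,0,0,0],[0,0,0.6,0,0,0],[0,0,0.5,0,0,0],[0,0,0.4,0,0,0],[0,0,0.2,0,0,0],[0,0,0.08,0,0,0],[0,0,0,0,0,0],[0,0,0,0,0,0]]
  ]
}}

```text
time_s: 59.45
position: [0.4205, 0.4255, 0.1252]
tool_rot: [[0.0, 1.0, 0.001], [1.0, -0.0, 0.001], [0.001, 0.001, -1.0]]
ft_force: [-0.3, 0.4, 0.2]
grip_width: 0.0854
```

{"fn": "jog_arm", "kwargs": {
  "plan": [
    [[0,0,0,0,0,0],[0,0,0,0,0,0],[0,0,0,0,0,0],[0,0,0,0,0,0],[0,0,0,0,0,0],[0,0,0,0,0,0],[0,0,0,0,0,0]]
  ],
  "grip": -1,
  "squeeze": 40
}}

```text
time_s: 60.15
position: [0.4202, 0.4257, 0.1253]
tool_rot: [[-0.0, 1.0, 0.001], [1.0, 0.0, 0.001], [0.001, 0.001, -1.0]]
ft_force: [-1.5, 0.3, 6.1]
grip_width: 0.0474
```

{"fn": "jog_arm", "kwargs": {
  "plan": [
    [[0,0,-0.3,0,0,0],[0,0,-0.6,0,0,0],[0,0,-0.7,0,0,0],[0,0,-0.7,0,0,0],[0,0,-0.6,0,0,0],[0,0,-0.3,0,0,0],[-0.3,0.1,0,0,0,0],[-0.6,0.1,0,0,0,0],[-0.7,0.2,0,0,0,0],[-0.7,0.2,0,0,0,0]]
  ]
}}

```text
time_s: 61.15
position: [0.4439, 0.3315, 0.2508]
tool_rot: [[-0.0, 1.0, -0.003], [1.0, 0.0, -0.002], [-0.002, -0.003, -1.0]]
ft_force: [-0.0, 1.2, -2.1]
grip_width: 0.0473
```

{"fn": "jog_arm", "kwargs": {
  "plan": [
    [[-0.8,0.3,0,0,0,0],[-0.8,0.3,0,0,0,0],[-0.8,0.4,0,0,0,0],[-0.7,0.5,0,0,0,0],[-0.5,0.6,0,0,0,0],[-0.5,0.6,0,0,0,0],[-0.4,0.6,0,0,0,0],[-0.4,0.6,0,0,0,0],[-0.4,0.6,0,0,0,0],[-0.3,0.5,0,0,0,0]]
  ]
}}

```text
time_s: 62.15
position: [0.6447, 0.1073, 0.2504]
tool_rot: [[0.001, 1.0, -0.003], [1.0, -0.001, -0.0], [-0.0, -0.003, -1.0]]
ft_force: [0.6, 0.1, -2.5]
grip_width: 0.0474
```

{"fn": "jog_arm", "kwargs": {
  "plan": [
    [[-0.19,0.27,0,0,0,0],[0,0,0,0,0,0],[0,0,0,0,0,0],[0,0,0,0,0,0]]
  ]
}}

```text
time_s: 62.55
position: [0.6542, 0.1021, 0.2522]
tool_rot: [[-0.0, 1.0, -0.001], [1.0, 0.0, 0.0], [0.0, -0.001, -1.0]]
ft_force: [0.2, 0.4, -1.9]
grip_width: 0.0473
```

```bash
python3 go.py .6551 .1020 .1273 0;  python3 - <<'E'
from h import *
im,d=vision.get_image('side'); save('s18',cv2.resize(im[130:300,250:450],None,fx=3.5,fy=3.5,interpolation=cv2.INTER_CUBIC))
E
```

```text
t 62.55 pos [0.6542 0.1021 0.2522] yang 0.03 F [ 0.2  0.4 -1.9] w 0.0473 q [-1.3, 33.1, 51.7, 0.0, 95.3, -1.4]
turn units(in current frame) [-0.007 -0.001  0.003]
shift units in TARGET frame [-0.004  0.023  3.123]
shift units in CURRENT frame [-0.004  0.027  3.123]
```

View pics/s18.png

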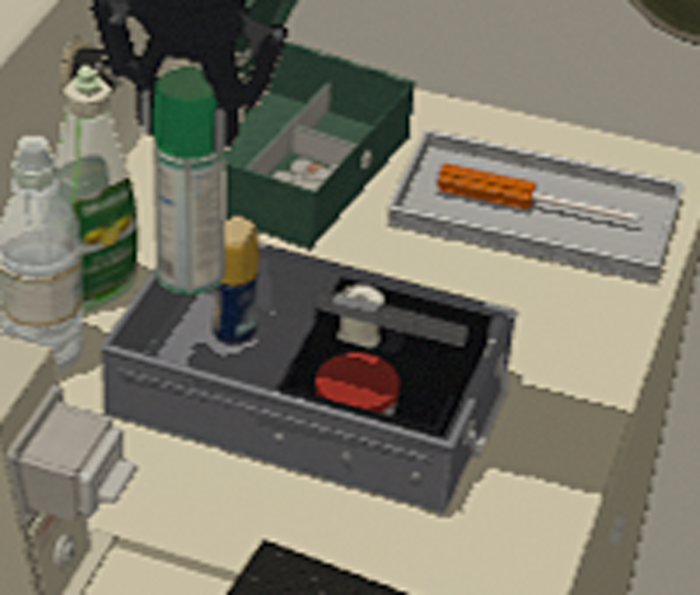

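{"fn": "jog_arm", "kwargs": {
  "plan": [
    [[0,0,0.3,0,0,0],[0,0,0.5,0,0,0],[0,0,0.6,0,0,0],[0,0,0.5,0,0,0],[0,0,0.5,0,0,0],[0,0,0.3,0,0,0],[0,0,0.2,0,0,0],[0,0,0.1,0,0,0],[0,0,0,0,0,0],[0,0,0,0,0,0]]
  ]
}}

```text
time_s: 63.6
position: [0.6553, 0.1019, 0.1333]
tool_rot: [[-0.0, 1.0, 0.001], [1.0, 0.0, -0.0], [-0.0, 0.001, -1.0]]
ft_force: [-0.6, 0.3, -1.5]
grip_width: 0.0476
```

{"fn": "jog_arm", "kwargs": {
  "plan": [
    [[0,0,0.06,0,0,0],[0,0,0.05,0,0,0],[0,0,0.03,0,0,0],[0,0,0.02,0,0,0],[0,0,0,0,0,0],[0,0,0,0,0,0]]
  ]
}}

```text
time_s: 64.2
position: [0.6551, 0.1019, 0.1273]
tool_rot: [[-0.0, 1.0, 0.001], [1.0, 0.0, -0.0], [-0.0, 0.001, -1.0]]
ft_force: [-1.2, 0.3, 5.2]
grip_width: 0.0476
```

Contact at the expected height; open, rise and back away for a clear look.

{"fn": "jog_arm", "kwargs": {
  "plan": [
    [[0,0,0,0,0,0],[0,0,0,0,0,0],[0,0,0,0,0,0],[0,0,0,0,0,0],[0,0,-0.4,0,0,0],[0,0,-0.8,0,0,0],[0,0,-0.9,0,0,0],[0,0,-0.9,0,0,0],[0,0,-0.9,0,0,0],[0,0,-0.4,0,0,0]]
  ],
  "grip": 1
}}

```text
time_s: 65.2
position: [0.6554, 0.1019, 0.3021]
tool_rot: [[-0.0, 1.0, 0.006], [1.0, 0.0, -0.0], [-0.0, 0.006, -1.0]]
ft_force: [-0.5, -0.9, 0.3]
grip_width: 0.0855
```

{"fn": "jog_arm", "kwargs": {
  "plan": [
    [[0.5,-0.5,0,0,0,0],[0.7,-0.6,0,0,0,0],[0.7,-0.6,0,0,0,0],[0.7,-0.6,0,0,0,0],[0.7,-0.6,0,0,0,0],[0.7,-0.6,0,0,0,0],[0.7,-0.6,0,0,0,0],[0.7,-0.6,0,0,0,0],[0.7,-0.6,0,0,0,0],[0.7,-0.6,0,0,0,0]]
  ]
}}

```text
time_s: 66.2
position: [0.4178, 0.3749, 0.2982]
tool_rot: [[0.0, 1.0, 0.0], [1.0, -0.0, 0.0], [0.0, 0.0, -1.0]]
ft_force: [0.8, 0.9, -0.1]
grip_width: 0.0857
```

{"fn": "jog_arm", "kwargs": {
  "plan": [
    [[0.7,-0.4,0,0,0,0],[0.7,-0.3,0,0,0,0],[0.7,-0.3,0,0,0,0],[0.7,-0.3,0,0,0,0],[0,0,0,0,0,0]]
  ]
}}

```text
time_s: 66.7
position: [0.3653, 0.4883, 0.2975]
tool_rot: [[-0.004, 1.0, -0.001], [1.0, 0.004, 0.0], [0.0, -0.001, -1.0]]
ft_force: [-0.3, 0.1, -1.2]
grip_width: 0.0853
```

```bash
python3 m.py | grep -v tcp; python3 go.py 0 0 0
python3 - <<'E'
from h import *
for n in ['top','side']:
    im,d=vision.get_image(n); save(n+'end',im)
E
sed -i "s/np.load('top0d.npy')/vision.get_image('top')[1]/;s/np.load('side0d.npy')/vision.get_image('side')[1]/" a.py; python3 a.py | head -30 | grep -v '^0'
```

```text
top spray_can 0.74 [299.9, 224.6, 325.2, 253.7] z [0.017 0.173 0.18 ] med [0.6434 0.1004 0.1729] top mid [0.6546 0.1015] [0.045 0.043]
    rect 0.6571 0.0937 0.0487 0.0654 30.29
top rollon 0.65 [344.8, 233.9, 365.0, 256.5] z [0.013 0.106 0.113] med [0.6451 0.0105 0.1057] top mid [0.6521 0.0084] [0.029 0.035]
    rect 0.6603 0.0095 0.0517 0.0373 2.6
top tray 0.91 [305.2, 277.3, 369.5, 335.2] z [0.035 0.042 0.11 ] med [0.5038 0.0442 0.0423] top mid [0.51   0.0558] [0.117 0.011]
    rect 0.5155 0.0555 0.1348 0.1429 0.02
top washer_tin 0.75 [304.7, 287.1, 330.6, 314.8] z [0.059 0.064 0.07 ] med [0.5221 0.0914 0.0643] top mid [0.5224 0.0914] [0.058 0.057]
    rect 0.5226 0.0926 0.058 0.0598 0.15
top nut_driver none
top tote 0.81 [293.1, 216.3, 371.6, 346.9] z [-0.003  0.008  0.074] med [0.6135 0.0497 0.0079] top mid [0.5723 0.0557] [0.283 0.172]
    rect 0.5765 0.0537 0.1834 0.3122 86.84
top mat 0.91 [151.8, 282.7, 264.3, 377.8] z [-0.003  0.003  0.008] med [0.4655 0.3459 0.0026] top mid [0.4659 0.3454] [0.207 0.252]
    rect 0.4673 0.3471 0.2429 0.1943 84.79
top dish 0.78 [436.1, 274.2, 
[... 3812 characters left out ...]
192), (0.03198431804776192, 0.019256580621004105), 47.79423141479492)
side roll 0.05 87 [[0.6348, 0.005, 0.0511], [0.6544, 0.031, 0.0792]] ((0.641840934753418, 0.005639702081680298), (0.06117386743426323, 0.01892833411693573), 79.52323913574219)
side roll 0.08 62 [[0.635, 0.0018, 0.0806], [0.6555, 0.0313, 0.0989]] ((0.641259491443634, 0.018564052879810333), (0.035734422504901886, 0.016488194465637207), 50.10649108886719)
side roll 0.1 80 [[0.6362, -0.0044, 0.1008], [0.6607, 0.0271, 0.1125]] ((0.6492180228233337, 0.009594126604497433), (0.02475612610578537, 0.03460051491856575), 21.518184661865234)
side nut ((0.0, 0.0), (0.0, 0.0), 0.0)
hmap rows x .3...0.9 step .05; cols y .55..-.45 step .05
```

View pics/topend.png

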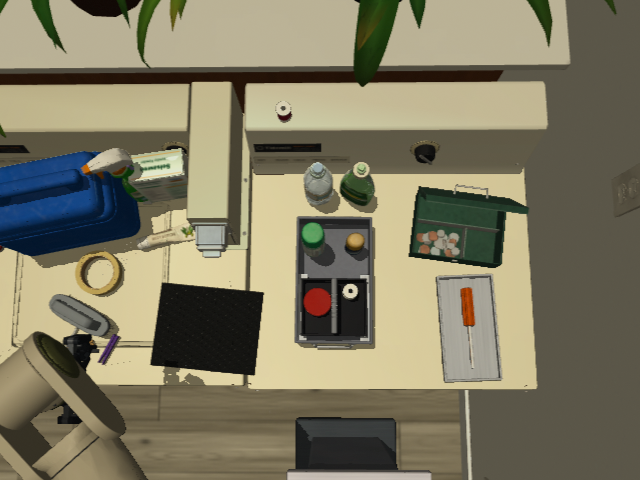

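View pics/sideend.png

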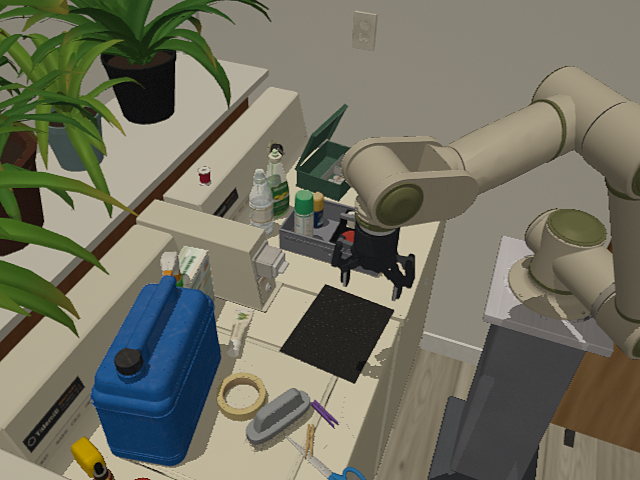

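```bash
python3 -c "
from rig import close_job; print(close_job())"
```

```text
the job is handed in; nothing more can be done
None
```

I cleared the can, the bottle and the tray on to the mat, laid the nut driver in the dish, then put the tray, bottle and can back and handed the job in. It took about 68 s of the 144 s allowed.

My last checks, made before the hand-in:
- **Can and bottle:** both stand upright, and both cameras put each within about 2 mm of where it stood at the start.
- **Tray:** it sits level on its shelves, about 1–2 mm from its seat. The tin is in its half, about 36 mm towards +y from the tray's centre.
- **Nut driver:** it lies flat near the middle of the dish. In the final pass the network did not find it with the top camera and mistook the mat for it with the side camera. The final top picture shows it clearly, and the measurement just after release agrees.
- **Bystanders:** the water bottle and the grease tube measure the same as at the start, apart from camera noise.
- **Gripper:** it is open, clear of everything, at about 0.3 m height.

The hand-in reported no verdict. None of the final measurements failed or disagreed beyond the missed nut driver detections.

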